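# Open the controller case, lock its lid stay and plug in the spare card

## Robot

A 6-joint arm with a two-finger parallel gripper is mounted at the origin on a cart in front of the work surface, level with it; the furniture and walls round the work are solid. World frame = base frame: x ahead of the robot, y to its left, z up, the work surface at z = 0. Lengths are in m, angles in degrees, forces in N, time in s.
With the tool pointing down it reaches from about 0.35 to 0.875 m from the base axis. Payload 4.2 kg.
Tool frame: the origin (TCP) lies midway between the tips of the shut fingers; the grasp point (between the pads) lies 19 mm behind it; z points along the fingers, y is the line along which they close (so a half turn about z gives the same grasp; the last joint's range is limited). The gripper opens to 87 mm and grips with 3 to 60 N. Pads are 19 mm wide; open, the fingers measure 117 mm over their backs; the gripper's body (75 mm by 190 mm) begins 51 mm behind the grasp point.
Start: joints at [84.603, 22.042, 0.453, 0, -68.411, -14.817], TCP at [0.216, 0.586, 0.223] pointing down, gripper open.
Joint ranges: [-179.83, 179.83], [-69.29, 118.12], [-61.27, 80.66], [-181.25, 117.63], [-171.15, -9.14], [-177.46, 177.46]. Speed limits (degrees/s): [159.86, 159.86, 180, 180, 180, 180].

## Interface

Orientations are given as a 3x3 rotation matrix whose columns are the frame's x, y, z axes.
In Python, from station import * gives the robot as it stands. The module is installed in compiled form; this text tells all that it offers.
- The arm moves only by the tool servo_tool, never from a script. Its argument "deltas" is a list of rows, each an object of numbers: "tx", "ty", "tz": the shift along the tool's x, y, z in mm; "ax", "ay", "az": the turn, a rotation vector about the tool's x, y, z in rad; "claw": the finger opening in mm, from 0 to 87. In form: [{"tx": .., "ty": .., "tz": .., "ax": .., "ay": .., "az": .., "claw": ..}, ...]. A call has 1 to 12 rows; each row is the pose to reach, as a shift and turn from the pose commanded when the call began, along the tool's axes at that moment; what a row does not reach only later rows make up. A row lasts 1/12 s, in which the tool goes at most 41.7 mm and 7.16 degrees, less where a joint would pass 70% of its speed; a pose out of reach is approached as far as the arm can. A call with a gripper value outside its range is refused whole. The fingers move at their own pace and stop on an object; the grip force is fixed at half the most. Time passes only in rows, so rows that repeat a pose let the fingers close. It gives the time, the measured TCP pose, the force, the opening and the grip force at its end, in the units of the state.
- sense(): the state, without advancing time (a new reading comes with each control period).
- capture(name): name is "scene" or "top" or "wrist"; returns the picture (480x640x3 uint8, blue, green, red); there is no depth.
- calibration(name): a dict with "fx", "fy", "cx", "cy" (pixels), "dist" ([k1, k2, p1, p2, k3] as OpenCV has them; the pictures are not rectified), "cam_to_world" (4x4, takes a point from camera to world coordinates); the wrist camera has in their place "hand_eye" (4x4, takes a point from camera to tool coordinates, whose origin is the TCP and whose axes are the flange's). Camera axes: x right, y down, z forward; pixel columns grow to the right and rows downward; lengths in m; the calibration is good to about 2 mm. A picture is of the moment at which its call begins: read the wrist's pose just before it. calibration takes no time and is no camera call.
- finish_job(): hands the job in; it is judged then, once.
Trained networks look in the newest picture that a camera, given by its name, has taken for a name from the list of things; names that differ only in an ending like _2 or _b are one class to them, and where a whole thing is asked for, a point or a joint stands for the part that bears it (a point fixed in the world has none). Each returns a list of dicts, best first, with "confidence" (0 to 1); they miss things now and then, are a little off and sometimes report something else, mostly with a low value. They report only what shows in the picture. A call takes as long as a camera call.
- recognise(label, camera): "xyz" ([x, y, z] in m, in the coordinates of the camera as it stood for that picture, good to about 4 mm: the middle of the surface that is visible of it).
- trace(label, camera): "mask" (480x640 bool, what is visible of it).
The state is a dict: "time_s": time; "joints": joint angles; "joint_velocities": joint speeds; "effort": joint torques, N m; "tcp_pos": TCP position; "ee_rot": TCP orientation; "wrist_force": force on the tool from outside, world axes, zero at the start; "moment": the same for the moment, N m; "gripper_width": opening from 0.0 (shut) to 1.0 (fully open); "gripper_force": force on a finger pad.
Only numpy, scipy, OpenCV 4.12 (cv2) and the standard library are available. Lean on these libraries where they do the work, as an engineer would, in place of code of your own. Each camera call takes 0.05 s, during which the arm holds its last target. There are 200 camera calls.

## Task

Fit the spare circuit card into the grey controller case. Raise the case's lid by its bar handle, then push the black knob of the folding stay past straight so that the stay locks and the lid stays up unaided; after that take the card out of its wooden stand, slide it upright down the card guides inside the case until it sits fully home, and let it go. Leave the lid up and do not shift the jar, the piston or the spanner.

Things in the scene. Friction and masses are not known exactly. Their poses are not given: they have to be found in the camera images.
- case: Grey sheet-metal controller case, fixed to the table: 120 mm deep (its x; front faces -x, the robot), 104 wide (its y), rim 100 high, walls 4. Origin: centre of its underside, z up. Lid hinged on the far rim; folding stay outside its right (-y) wall; inside, one pair of black upright card guides, a power pack (38 high) and a bulkhead, all below the rim.
- lid (a joint): Lid angle, rad: 0 shut, grows as its front edge rises; about 1.40 (80 deg) with the stay just straight, 1.37 with it locked. Shell 120 x 104 x 34 mm, 0.35 kg; leans towards the robot even when up. Stiff hinge with a light closing spring: let go above about 1.15 rad it stays for the moment, below about 0.95 it falls shut. Raising takes about 4 N at the bar.
- lid_hinge (a point): Middle of the hinge line on the case's far top edge (case frame x +60, y 0, z 100 mm). The line runs along the case's y. Behind the lid a tool chest 410 mm high begins at x 0.79 m; bottles 200 mm high stand left of the case at (0.70, 0.05) and (0.545, 0.08).
- lid_bar (a point): Middle of the lid's bar handle: round steel bar, 10 mm diameter, 72 long along the case's y, on a leg at each end, its axis 32 mm before the lid's front face (27 mm free between). Lid shut: 152 mm before and 17 above the hinge line; it moves on a circle about that line. The bar can turn between gripping fingers.
- stay_knee (a joint): Fold angle of the stay's knee, rad: 0 with the lid shut, about 2.0 with the lid at 1.33, 2.47 with its two links straight, 2.79 at its stop past straight. From about 2.65 on the stay is locked: the lid's closing spring presses the knee on its stop.
- stay_knob (a point): Middle of the black knob on the stay's knee: level cylinder along the case's y, 14 mm diameter, 34 long, sticking out to the right (point 82 mm right of the case's middle, 30 off its wall). With the lid nearly up, push it 25 to 30 mm ahead and down (case frame x +0.67, z -0.75), under 10 N, past straight. Straight: case frame x +14, z 129 mm; locked: x +22, z 120.
- stay_foot (a point): Axis of the stay's lower pivot on the case's right wall (case frame x -40, z 80 mm), given at stay_knob's y. The knob swings round it at 73 mm radius. An open clear box, 280 mm high, stands nearer the robot at the right (x up to 0.555 m, y below -0.04): keep the gripper's body off it.
- guide_mouth (a point): Middle between the mouths of the two card guides, 97 mm above the case's underside. The slots lie in the case's x-z plane, 8 mm wide (y), flared to about 15 in the top 12 mm; their ends are 76 mm apart in x. Case frame x -14, y +8 mm.
- guide_seat (a point): Middle of the connector on which the seated card stands, 14 mm above the case's underside, straight below guide_mouth.
- card: Dark green circuit card, 70 mm wide (its x), 5 thick (its y), 115 tall (its z), 50 to 100 g, standing upright. Origin: middle of its lower edge. May go in either way round. Grip it across its thickness near the top: when seated its top 25 mm or more stand above the case's rim (top 129 mm above the case's underside).
- card_stand: Fixed block of light wood, 90 x 48 x 40 mm, with an 8 x 80 mm slot along its x in which the card stands, its lower edge 6 mm above the table. Origin: centre of its underside. On the way to the case stands a charger (x 0.49 to 0.66, y 0.13 to 0.28 m, 200 mm high) with a glue bottle on it, up to 310 mm.
- jar: Bystander: jar with a green lid, 63 mm diameter, 88 mm high; origin at the centre of its underside. It and the card stand change places.
- piston: Bystander: bare metal piston, 58 x 54 x 50 mm, origin at the centre of its underside, left of the case.
- spanner: Bystander: combination spanner, 174 x 26 x 8 mm, flat on the table at the left edge; origin at its centre.

How it is judged (in metres and radians):
On the way, in this order (a step that is already met when the one before it is completed fails the run):
1. the lid is raised well up (past about 57 degrees) (value of joint lid above 1 rad), for 0.1 s.
2. the stay is pushed past straight and locked with the lid up (value of joint stay_knee above 2.62 rad and value of joint lid above 1.28 rad), for 0.3 s.
3. the card is lifted clear of its stand (height (world z) of card above 0.05 m), for 0.1 s.
4. the card stands fully home in the guides (z of card in the frame of case below 0.018 m and horizontal distance between card and guide_seat below 0.008 m and angle between card's own z axis and vertical below 0.08 rad), for 0.2 s.
At the end, for the whole second after the job is handed in: The stay is locked past straight (knee above 2.62 rad) and holds the lid up (above 1.28 rad); the card stands upright (within 0.08 rad) in the guides, along them within 0.1 rad, its lower edge on the connector (within 4 mm in height, 8 mm sideways), released and at rest (all of step 2 and all of step 4 and z of card in the frame of case above 0.01 m and angle between the x axis of card and the x axis of case, either way round below 0.1 rad and linear speed of card below 0.02 m/s); the robot touches nothing.
It fails at once if the jar, the piston or the spanner is shifted more than 30 mm (distance of any of jar, piston, spanner from where it was at the start of the episode above 0.03 m).
It also fails if it takes over 69 s, if anything falls off the work surface, if the arm or the gripper's body presses on something with over 40 N, if the wrist force passes 120 N, or if a joint passes its speed limit or range.

## Working session

There is one attempt and no reset: what is moved stays moved. The work goes in short steps, Python scripts to look and compute and a tool call to move; the robot and the scene stay as the last step left them, time stands still between calls to the robot, and variables do not carry over. Pictures are saved under pics/ and viewed, at most 10 in all, crops included, and the job is handed in when it is done.

Besides the shell and the picture viewer there is one more tool, called after "Request:" as name(argument=value, ...), one argument or row to a line, values as JSON. servo_tool: Moves the arm, as the interface text tells. Its arguments: {"type":"object","properties":{"deltas":{"type":"array","items":{"type":"object","properties":{"tx":{"type":"number"},"ty":{"type":"number"},"tz":{"type":"number"},"ax":{"type":"number"},"ay":{"type":"number"},"az":{"type":"number"},"claw":{"type":"number"}}}}},"required":["deltas"]}

```bash
mkdir -p pics; cat > h.py <<'E'
from station import *
import numpy as np, cv2
def c2w(cam):
    c=calibration(cam)
    if 'cam_to_world' in c: return np.array(c['cam_to_world'])
    s=sense(); T=np.eye(4); T[:3,:3]=s['ee_rot']; T[:3,3]=s['tcp_pos']
    return T@np.array(c['hand_eye'])
def rec(label,cam,T=None):
    T=c2w(cam) if T is None else T
    return [(round(d['confidence'],2),np.round((T@np.r_[d['xyz'],1])[:3],4)) for d in recognise(label,cam)[:2]]
def ray(cam,uv,T=None):
    c=calibration(cam);T=c2w(cam) if T is None else T
    K=np.array([[c['fx'],0,c['cx']],[0,c['fy'],c['cy']],[0,0,1]])
    p=cv2.undistortPoints(np.array(uv,float).reshape(-1,1,2),K,np.array(c['dist'])).reshape(-1,2)
    return T[:3,3],np.c_[p,np.ones(len(p))]@T[:3,:3].T
def atz(cam,uv,z,T=None):
    o,d=ray(cam,uv,T); return o+d*((z-o[2])/d[:,2])[:,None]
def proj(cam,P,T=None):
    c=calibration(cam);T=c2w(cam) if T is None else T
    K=np.array([[c['fx'],0,c['cx']],[0,c['fy'],c['cy']],[0,0,1]])
    q=(np.array(P,float)-T[:3,3])@T[:3,:3]
    return cv2.projectPoints(q,np.zeros(3),np.zeros(3),K,np.array(c['dist']))[0].reshape(-1,2)
E
python3 - <<'E'
from h import *
ims=[capture(n) for n in('scene','top')]
for n,i in zip(('scene','top'),ims): cv2.imwrite(f'pics/{n}0.png',i); print(n,np.round(c2w(n),3).tolist())
for n in('scene','top'):
    for l in('case','lid','lid_bar','stay_knob','card','card_stand','jar','piston','spanner'): print(n,l,rec(l,n))
s=sense();print(s['tcp_pos'],np.round(s['ee_rot'],3),s['time_s'])
E
```

```text
scene [[-0.752, -0.518, 0.406, 0.115], [-0.659, 0.579, -0.481, 0.629], [0.014, -0.63, -0.777, 0.955], [0.0, 0.0, 0.0, 1.0]]
top [[-0.023, -0.983, 0.183, 0.352], [-1.0, 0.022, -0.004, 0.093], [0.0, -0.183, -0.983, 1.374], [0.0, 0.0, 0.0, 1.0]]
scene case [(0.75, array([ 0.6316, -0.0269,  0.1321]))]
scene lid [(0.94, array([ 0.6305, -0.0397,  0.1315])), (0.15, array([ 0.6304, -0.0284,  0.1277]))]
scene lid_bar [(0.73, array([ 0.6302, -0.035 ,  0.138 ]))]
scene stay_knob [(0.26, array([0.404 , 0.3373, 0.0841]))]
scene card [(0.62, array([0.3999, 0.34  , 0.0893])), (0.57, array([ 0.6334, -0.0303,  0.129 ]))]
scene card_stand [(0.85, array([0.3942, 0.3511, 0.0403])), (0.29, array([ 0.6288, -0.0404,  0.1352]))]
scene jar [(0.96, array([0.4074, 0.1245, 0.0872])), (0.45, array([0.397 , 0.3499, 0.0373]))]
scene piston [(0.15, array([ 0.6286, -0.0402,  0.1352]))]
scene spanner [(0.58, array([0.5614, 0.3358, 0.0093]))]
top case [(0.78, array([ 0.6305, -0.0469,  0.1343]))]
top lid [(0.9, array([ 0.638 , -0.0455,  0.1341]))]
top lid_bar [(0.74, array([ 0.6355, -0.0465,  0.1313])), (0.42, array([ 0.6324, -0.0435,  0.1369]))]
top stay_knob [(0.34, array([0.4041, 0.3235, 0.0407])), (0.33, array([ 0.6339, -0.0487,  0.1321]))]
top card [(0.7, array([0.4047, 0.3335, 0.0884]))]
top card_stand [(0.72, array([0.4063, 0.3248, 0.0416])), (0.55, array([ 0.6352, -0.0462,  0.1302]))]
top jar [(0.66, array([0.4123, 0.11  , 0.0879]))]
top piston [(0.64, array([0.6075, 0.0854, 0.0508]))]
top spanner [(0.87, array([0.5507, 0.3314, 0.0067]))]
[0.21594692 0.58651951 0.22257789] [[ 0.938 -0.346  0.   ]
 [-0.346 -0.938  0.   ]
 [-0.    -0.    -1.   ]] 1.0
```

View pics/scene0.png

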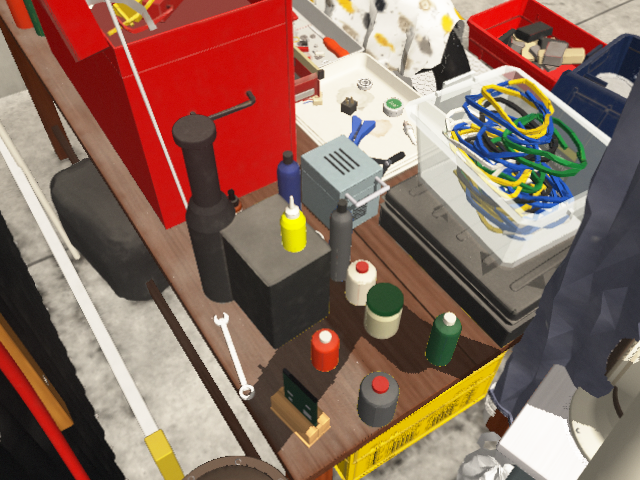

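View pics/top0.png

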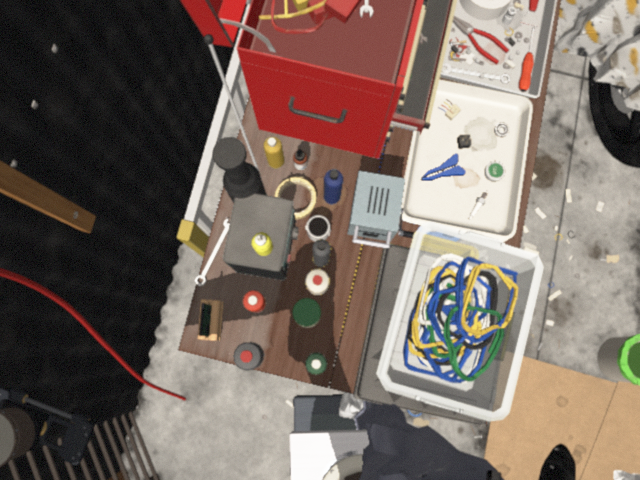

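The scene shows the case at (340,180) with its bar at (370,198), and the card in its stand at (300,405). In the top view the case is at (377,205), its bar at (373,240) and the card at (207,318). I'll zoom on the case and the card.

```bash
python3 - <<'E'
from h import *
a=cv2.imread('pics/top0.png')[160:260,335:435]; b=cv2.imread('pics/scene0.png')[125:235,290:400]
a=cv2.resize(a,(400,400),interpolation=cv2.INTER_CUBIC);b=cv2.resize(b,(400,400),interpolation=cv2.INTER_CUBIC)
cv2.imwrite('pics/z0.png',np.hstack([a,b]))
for n in('scene','top'):
    capture(n)
    for l in('case','lid','lid_bar','card','card_stand'):
        r=trace(l,n)
        if r:
            m=r[0]['mask'].astype(np.uint8); ys,xs=np.nonzero(m)
            rc=cv2.minAreaRect(np.c_[xs,ys].astype(np.float32)); print(n,l,r[0]['confidence'],m.sum(),np.round(cv2.boxPoints(rc),1).tolist())
            if n=='top':
                z={'lid':.134,'case':.134,'lid_bar':.117,'card':.121,'card_stand':.04}[l]
                print(np.round(atz('top',cv2.boxPoints(rc),z),3).tolist())
E
```

```text
scene case 0.93 5764 [[284.6000061035156, 214.3000030517578], [311.0, 124.30000305175781], [405.20001220703125, 151.89999389648438], [378.79998779296875, 241.89999389648438]]
scene lid 0.74 4074 [[291.70001220703125, 188.1999969482422], [310.1000061035156, 124.19999694824219], [406.20001220703125, 151.89999389648438], [387.70001220703125, 215.89999389648438]]
scene card 0.64 988 [[271.0, 382.0], [285.5, 367.5], [330.0, 412.0], [315.5, 426.5]]
scene card_stand 0.58 1475 [[263.5, 403.8999938964844], [288.3999938964844, 377.6000061035156], [335.0, 421.70001220703125], [310.1000061035156, 448.0]]
top case 0.68 3448 [[345.8999938964844, 240.89999389648438], [358.20001220703125, 169.8000030517578], [422.3999938964844, 181.0], [410.0, 252.0]]
[[0.563, 0.026, 0.134], [0.721, -0.006, 0.134], [0.692, -0.146, 0.134], [0.536, -0.111, 0.134]]
top lid 0.6 2912 [[347.1000061035156, 241.39999389648438], [358.8999938964844, 170.5], [421.0, 180.8000030517578], [409.20001220703125, 251.6999969482422]]
[[0.562, 0.023, 0.134], [0.719, -0.008, 0.134], [0.693, -0.143, 0.134], [0.537, -0.109, 0.134]]
top lid_bar 0.91 3162 [[347.20001220703125, 242.60000610351562], [357.5, 170.1999969482422], [420.0, 179.10000610351562], [409.6000061035156, 251.5]]
[[0.562, 0.022, 0.117], [0.725, -0.006, 0.117], [0.701, -0.144, 0.117], [0.54, -0.113, 0.117]]
top card 0.89 316 [[198.6999969482422, 334.79998779296875], [200.10000610351562, 302.79998779296875], [211.3000030517578, 303.29998779296875], [209.8000030517578, 335.3999938964844]]
[[0.371, 0.342, 0.121], [0.439, 0.34, 0.121], [0.437, 0.316, 0.121], [0.37, 0.318, 0.121]]
top card_stand 0.63 528 [[197.8000030517578, 338.5], [201.1999969482422, 299.20001220703125], [223.1999969482422, 301.0], [219.8000030517578, 340.3999938964844]]
[[0.364, 0.36, 0.04], [0.452, 0.353, 0.04], [0.447, 0.303, 0.04], [0.359, 0.31, 0.04]]
```

View pics/z0.png

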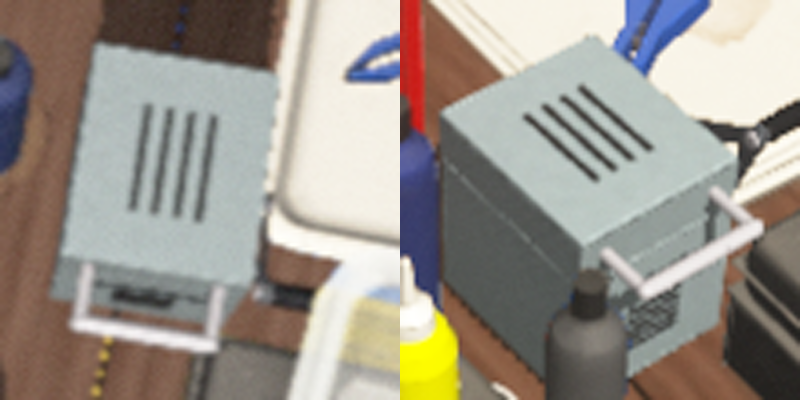

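The zoom shows the lid's top corners and the bar clearly in both views: top view corners near (359,171), (404,178), (398,231), (350,224), bar from (354,241) to (388,246). The case is turned a little clockwise. I'll fit its pose to these corners.

```bash
python3 - <<'E'
from h import *
from scipy.optimize import least_squares
M=np.array([[60,52,134],[60,-52,134],[-60,-52,134],[-60,52,134],[-92,36,117],[-92,-36,117]])/1000
ut=np.array([[359,170.7],[403.7,178],[398,231.5],[350.5,224.5],[354.5,241.3],[388,246.3]])
us=np.array([[301.5,155.8],[342.8,135.5],[382.1,169],[340,192.4],[356.5,204.8],[388.5,187.7]])
def W(p): c,s=np.cos(p[2]),np.sin(p[2]); return M@np.array([[c,s,0],[-s,c,0],[0,0,1]])+[p[0],p[1],0]
for name,f in dict(both=lambda p:np.r_[(proj('top',W(p))-ut).ravel(),(proj('scene',W(p))-us).ravel()],top=lambda p:(proj('top',W(p))-ut).ravel(),scene=lambda p:(proj('scene',W(p))-us).ravel()).items():
    r=least_squares(f,[.63,-.045,-.1],loss='soft_l1'); print(name,r.x.round(4),np.degrees(r.x[2]),f(r.x).round(1).tolist())
    print('bar',W(r.x)[4:].mean(0))
E
```

```text
both [ 0.6494 -0.0465 -0.1852] -10.609502231852412 [-0.7, 0.3, 1.5, 0.5, -0.2, 0.1, -0.5, -0.5, 0.2, -0.4, -0.6, -0.1, -1.1, 0.2, 0.0, -1.7, 1.2, -1.1, 0.2, 0.1, 1.4, 0.5, -1.0, 0.1]
bar [ 0.55896143 -0.02955024  0.117     ]
top [ 0.6494 -0.0463 -0.1753] -10.043417888008495 [-1.1, 0.5, 1.2, 0.2, 0.0, -0.1, -0.3, -0.3, 0.5, -0.2, -0.2, -0.2]
bar [ 0.55883552 -0.03027005  0.117     ]
scene [ 0.6493 -0.0462 -0.1944] -11.138389957287686 [-1.0, 0.0, 0.4, -1.6, 1.1, -0.7, -0.2, 0.2, 0.8, 0.7, -1.3, 0.5]
bar [ 0.55899715 -0.02846099  0.117     ]
```

```bash
cat >> h.py <<'E'
from scipy.spatial.transform import Rotation as Ro
CP=np.array([.6494,-.0465,0]); YAW=-10.4
RC=Ro.from_euler('z',YAW,degrees=True).as_matrix()
BASE=np.array([[0,-1,0],[-1,0,0],[0,0,-1]]).T
def cw(p): return CP+RC@(np.array(p,float)/1000)
def wc(P): return ((np.array(P)-CP)@RC)*1000
def Rt(al=0,roll=0,yaw=0): return RC@Ro.from_euler('z',yaw,degrees=True).as_matrix()@Ro.from_euler('y',-al,degrees=True).as_matrix()@Ro.from_euler('x',-roll,degrees=True).as_matrix()@BASE
def bar(th,s): a=th+np.arctan2(17,152); return np.array([60-153*np.cos(a),s,100+153*np.sin(a)])
def plan(targets,start=None):
    s=sense(); p0,R0=(np.array(s['tcp_pos']),np.array(s['ee_rot'])) if start is None else start
    for P,R in targets:
        t=R0.T@(P-p0)*1000; a=Ro.from_matrix(R0.T@R).as_rotvec()
        print('t',t.round(1),'a',a.round(3),'world',np.round(P,3))
E
python3 - <<'E'
from h import *
R=Rt(0,15); g=cw(bar(0,18))
print('final'); pre=g-.09*R[:,2]; 
plan([(np.array([.40,.28,.36]),R),(pre+[0,0,.08],R),(pre,R)])
plan([(g+.014*R[:,2],R)],(pre,R)); print(pre)
print(sense()['joints'])
E
```

```text
final
t [ 278.6  224.  -137.4] a [-0.183  0.217  1.391] world [0.4  0.28 0.36]
t [527.8 419.2 -61.4] a [-0.183  0.217  1.391] world [0.566 0.011 0.284]
t [527.8 419.2  18.6] a [-0.183  0.217  1.391] world [0.566 0.011 0.204]
t [ -0.   0. 104.] a [0. 0. 0.] world [ 0.561 -0.016  0.103]
[0.56631461 0.01073246 0.20393914]
[ 8.46028966e+01  2.20426172e+01  4.53899085e-01  6.83531317e-04
 -6.84123507e+01 -1.48184097e+01]
```

Request:
servo_tool(
  deltas=[
    {"tx": 30, "ty": 25, "tz": -60, "claw": 22},
    {"tx": 120, "ty": 90, "tz": -137, "ax": -0.05, "ay": 0.06, "az": 0.4, "claw": 22},
    {"tx": 278, "ty": 224, "tz": -137, "ax": -0.18, "ay": 0.22, "az": 1.39, "claw": 22},
    {"tx": 278, "ty": 224, "tz": -137, "ax": -0.18, "ay": 0.22, "az": 1.39, "claw": 22},
    {"tx": 278, "ty": 224, "tz": -137, "ax": -0.18, "ay": 0.22, "az": 1.39, "claw": 22},
    {"tx": 278, "ty": 224, "tz": -137, "ax": -0.18, "ay": 0.22, "az": 1.39, "claw": 22},
    {"tx": 278, "ty": 224, "tz": -137, "ax": -0.18, "ay": 0.22, "az": 1.39, "claw": 22},
    {"tx": 278, "ty": 224, "tz": -137, "ax": -0.18, "ay": 0.22, "az": 1.39, "claw": 22},
    {"tx": 278, "ty": 224, "tz": -137, "ax": -0.18, "ay": 0.22, "az": 1.39, "claw": 22},
    {"tx": 278, "ty": 224, "tz": -137, "ax": -0.18, "ay": 0.22, "az": 1.39, "claw": 22},
    {"tx": 278, "ty": 224, "tz": -137, "ax": -0.18, "ay": 0.22, "az": 1.39, "claw": 22},
    {"tx": 278, "ty": 224, "tz": -137, "ax": -0.18, "ay": 0.22, "az": 1.39, "claw": 22},
  ],
)

```text
schema error: expected keys tx, ty, tz, ax, ay, az, claw
```

```bash
python3 - <<'E'
from h import *
R=Rt(0,15); g=cw(bar(0,18)); pre=g-.09*R[:,2]
plan([(pre+[0,0,.1],R),(pre,R)]); s=sense(); print(s['joints'],s['time_s'],s['gripper_width']*87)
E
```

```text
t [527.8 419.2 -81.4] a [-0.183  0.217  1.391] world [0.566 0.011 0.304]
t [527.8 419.2  18.6] a [-0.183  0.217  1.391] world [0.566 0.011 0.204]
[ 8.46028966e+01  2.20426172e+01  4.53899085e-01  6.83531317e-04
 -6.84123507e+01 -1.48184097e+01] 1.6 86.9526369290213
```

All keys are needed in each row.

Request:
servo_tool(
  deltas=[
    {"tx": 30, "ty": 25, "tz": -60, "ax": 0, "ay": 0, "az": 0, "claw": 22},
    {"tx": 120, "ty": 90, "tz": -137, "ax": -0.05, "ay": 0.06, "az": 0.4, "claw": 22},
    {"tx": 278, "ty": 224, "tz": -137, "ax": -0.18, "ay": 0.22, "az": 1.39, "claw": 22},
    {"tx": 278, "ty": 224, "tz": -137, "ax": -0.18, "ay": 0.22, "az": 1.39, "claw": 22},
    {"tx": 278, "ty": 224, "tz": -137, "ax": -0.18, "ay": 0.22, "az": 1.39, "claw": 22},
    {"tx": 278, "ty": 224, "tz": -137, "ax": -0.18, "ay": 0.22, "az": 1.39, "claw": 22},
    {"tx": 278, "ty": 224, "tz": -137, "ax": -0.18, "ay": 0.22, "az": 1.39, "claw": 22},
    {"tx": 278, "ty": 224, "tz": -137, "ax": -0.18, "ay": 0.22, "az": 1.39, "claw": 22},
    {"tx": 278, "ty": 224, "tz": -137, "ax": -0.18, "ay": 0.22, "az": 1.39, "claw": 22},
    {"tx": 278, "ty": 224, "tz": -137, "ax": -0.18, "ay": 0.22, "az": 1.39, "claw": 22},
    {"tx": 278, "ty": 224, "tz": -137, "ax": -0.18, "ay": 0.22, "az": 1.39, "claw": 22},
    {"tx": 278, "ty": 224, "tz": -137, "ax": -0.18, "ay": 0.22, "az": 1.39, "claw": 22},
  ],
)

```text
time_s: 2.6
tcp_pos: [0.4, 0.2789, 0.3604]
ee_rot: [[-0.14, -0.989, -0.037], [-0.958, 0.145, -0.249], [0.252, 0.0, -0.968]]
wrist_force: [-0.9, 1.2, 0.6]
gripper_width: 0.267
gripper_force: 0.0
```

```bash
python3 - <<'E'
from h import *
R=Rt(0,15); g=cw(bar(0,18)); pre=g-.09*R[:,2]
plan([(pre+[0,0,.1],R),(pre,R)]); s=sense(); print(s['joints'],s['time_s'],s['gripper_width']*87)
E
```

```text
t [ 219.3 -203.6  115.2] a [-0.009  0.008  0.035] world [0.566 0.011 0.304]
t [ 194.1 -203.6  212. ] a [-0.009  0.008  0.035] world [0.566 0.011 0.204]
[ 57.826769    10.37021538   0.09595942   5.82165843 -93.08937178
 -66.54100328] 2.6 23.230787773536186
```

Request:
servo_tool(
  deltas=[
    {"tx": 219, "ty": -204, "tz": 115, "ax": -0.009, "ay": 0.008, "az": 0.035, "claw": 22},
    {"tx": 219, "ty": -204, "tz": 115, "ax": -0.009, "ay": 0.008, "az": 0.035, "claw": 22},
    {"tx": 219, "ty": -204, "tz": 115, "ax": -0.009, "ay": 0.008, "az": 0.035, "claw": 22},
    {"tx": 219, "ty": -204, "tz": 115, "ax": -0.009, "ay": 0.008, "az": 0.035, "claw": 22},
    {"tx": 219, "ty": -204, "tz": 115, "ax": -0.009, "ay": 0.008, "az": 0.035, "claw": 22},
    {"tx": 219, "ty": -204, "tz": 115, "ax": -0.009, "ay": 0.008, "az": 0.035, "claw": 22},
    {"tx": 219, "ty": -204, "tz": 115, "ax": -0.009, "ay": 0.008, "az": 0.035, "claw": 22},
    {"tx": 219, "ty": -204, "tz": 115, "ax": -0.009, "ay": 0.008, "az": 0.035, "claw": 22},
    {"tx": 219, "ty": -204, "tz": 115, "ax": -0.009, "ay": 0.008, "az": 0.035, "claw": 22},
    {"tx": 219, "ty": -204, "tz": 115, "ax": -0.009, "ay": 0.008, "az": 0.035, "claw": 22},
  ],
)

```text
time_s: 3.43
tcp_pos: [0.5686, 0.0121, 0.3022]
ee_rot: [[-0.169, -0.984, -0.049], [-0.951, 0.176, -0.256], [0.261, 0.003, -0.965]]
wrist_force: [-0.8, 0.5, 0.3]
gripper_width: 0.254
gripper_force: 0.0
```

```bash
python3 - <<'E'
from h import *
R=Rt(0,15); g=cw(bar(0,18)); pre=g-.09*R[:,2]
plan([(pre,R),(g+.014*R[:,2],R)]); s=sense(); print(s['joints'],s['time_s'],s['gripper_width']*87)
im=capture('wrist')
M=[[-92,36,117],[-92,-36,117],[-60,52,134],[-60,-52,134],[60,52,134],[60,-52,134]]
uv=proj('wrist',[cw(m) for m in M]); print(uv.round(0).tolist())
for u in uv: cv2.drawMarker(im,tuple(int(v) for v in u),(0,0,255),0,12,1)
cv2.imwrite('pics/w1.png',im)
E
```

```text
t [-23.9   1.6  95.4] a [ 0.002 -0.002  0.006] world [0.566 0.011 0.204]
t [-24.1   1.5 199.4] a [ 0.002 -0.002  0.006] world [ 0.561 -0.016  0.103]
[ 24.14742048  16.38954839  -2.59920187  12.53780119 -80.04257195
 -37.39217704] 3.4333 22.08444717820765
[[324.0, 266.0], [325.0, 197.0], [292.0, 282.0], [293.0, 178.0], [173.0, 282.0], [173.0, 178.0]]
```

View pics/w1.png

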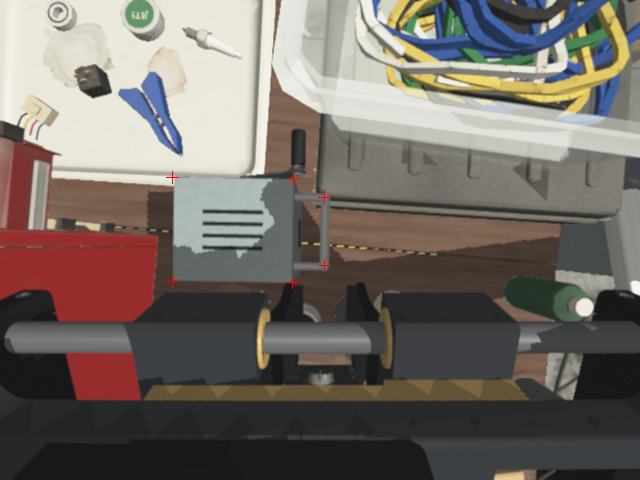

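The wrist view overlays well: the bar runs at x≈325 from y 197 to 266, within about 1 px of the predicted points. The pose is confirmed, so I descend and grip.

Request:
servo_tool(
  deltas=[
    {"tx": -24, "ty": 1.5, "tz": 30, "ax": 0.002, "ay": -0.002, "az": 0.006, "claw": 22},
    {"tx": -24, "ty": 1.5, "tz": 65, "ax": 0.002, "ay": -0.002, "az": 0.006, "claw": 22},
    {"tx": -24, "ty": 1.5, "tz": 95, "ax": 0.002, "ay": -0.002, "az": 0.006, "claw": 22},
    {"tx": -24, "ty": 1.5, "tz": 125, "ax": 0.002, "ay": -0.002, "az": 0.006, "claw": 22},
    {"tx": -24, "ty": 1.5, "tz": 145, "ax": 0.002, "ay": -0.002, "az": 0.006, "claw": 22},
    {"tx": -24, "ty": 1.5, "tz": 160, "ax": 0.002, "ay": -0.002, "az": 0.006, "claw": 22},
    {"tx": -24, "ty": 1.5, "tz": 175, "ax": 0.002, "ay": -0.002, "az": 0.006, "claw": 22},
    {"tx": -24, "ty": 1.5, "tz": 190, "ax": 0.002, "ay": -0.002, "az": 0.006, "claw": 22},
    {"tx": -24, "ty": 1.5, "tz": 199, "ax": 0.002, "ay": -0.002, "az": 0.006, "claw": 22},
    {"tx": -24, "ty": 1.5, "tz": 199, "ax": 0.002, "ay": -0.002, "az": 0.006, "claw": 22},
  ],
)

```text
time_s: 4.32
tcp_pos: [0.5603, -0.0137, 0.1034]
ee_rot: [[-0.17, -0.984, -0.047], [-0.951, 0.177, -0.255], [0.259, 0.001, -0.966]]
wrist_force: [0.5, -0.5, 0.2]
gripper_width: 0.255
gripper_force: 0.0
```

Request:
servo_tool(
  deltas=[
    {"tx": 0, "ty": 0, "tz": 0, "ax": 0, "ay": 0, "az": 0, "claw": 0},
    {"tx": 0, "ty": 0, "tz": 0, "ax": 0, "ay": 0, "az": 0, "claw": 0},
    {"tx": 0, "ty": 0, "tz": 0, "ax": 0, "ay": 0, "az": 0, "claw": 0},
    {"tx": 0, "ty": 0, "tz": 0, "ax": 0, "ay": 0, "az": 0, "claw": 0},
  ],
)

```text
time_s: 4.65
tcp_pos: [0.5637, -0.0135, 0.106]
ee_rot: [[-0.172, -0.984, -0.039], [-0.951, 0.177, -0.253], [0.256, -0.006, -0.967]]
wrist_force: [4.1, -1.3, -0.8]
gripper_width: 0.103
gripper_force: 30.0
```

```bash
python3 - <<'E'
from h import *
s=sense(); print(s['joints'],s['time_s'],s['gripper_width']*87,s['gripper_force'],s['wrist_force'])
R=np.array(s['ee_rot']);p=np.array(s['tcp_pos']);print(wc(p),bar(0,18),wc(p-.014*R[:,2]))
T=[]
for i in range(1,13):
    th=1.33*i/12; al=38*i/12
    Q=Rt(al,15); T.append((cw(bar(th,18))+.014*Q[:,2],Q))
plan(T)
E
```

```text
[ 21.72129611  24.44204614 -21.55737505  16.08187285 -52.77238204
 -42.69379398] 4.65 8.93595201398137 30.0345441699028 [ 4.12897547 -1.29051242 -0.78792087]
[-90.21968926  17.0301715  105.96550561] [-92.05197248  18.         117.00581271] [-90.31916698  20.61377114 119.49872096]
t [  6.2  -1.8 -13.1] a [0.046 0.003 0.016] world [ 0.565 -0.016  0.12 ]
t [ 10.4  -7.3 -28.9] a [0.1   0.003 0.031] world [ 0.57  -0.017  0.137]
t [ 14.5 -14.6 -44.1] a [0.153 0.003 0.045] world [ 0.577 -0.019  0.152]
t [ 18.3 -23.5 -58.5] a [0.207 0.003 0.059] world [ 0.586 -0.02   0.167]
t [ 22.  -34.  -72.1] a [0.26  0.003 0.073] world [ 0.596 -0.022  0.181]
t [ 25.3 -46.  -84.5] a [0.313 0.004 0.087] world [ 0.608 -0.024  0.194]
t [ 28.3 -59.3 -95.7] a [0.367 0.004 0.102] world [ 0.621 -0.027  0.206]
t [  31.   -73.8 -105.5] a [0.42  0.004 0.116] world [ 0.635 -0.029  0.216]
t [  33.3  -89.2 -113.8] a [0.474 0.004 0.13 ] world [ 0.65  -0.032  0.225]
t [  35.1 -105.5 -120.6] a [0.527 0.004 0.144] world [ 0.666 -0.035  0.232]
t [  36.5 -122.4 -125.6] a [0.58  0.004 0.159] world [ 0.683 -0.038  0.238]
t [  37.5 -139.6 -128.9] a [0.634 0.004 0.173] world [ 0.7   -0.041  0.241]
```

```bash
python3 - <<'E'
from h import *
off=np.array([1.5,0,0])
def tgt(th,al): Q=Rt(al,15); return (cw(bar(th,18)+(off if th>0 else 0))+.014*Q[:,2],Q)
N=20
S=[tgt(1.35*i/N,38*i/N) for i in range(N+1)]
plan(S[1:11],S[0]);plan(S[11:],S[10])
E
```

```text
t [ 2.6 -3.4 -9.9] a [0.032 0.    0.009] world [ 0.565 -0.016  0.114]
t [  5.3  -6.1 -19.6] a [0.064 0.    0.017] world [ 0.567 -0.017  0.124]
t [  7.8  -9.4 -29.3] a [ 0.096 -0.     0.026] world [ 0.571 -0.017  0.134]
t [ 10.4 -13.3 -38.7] a [0.128 0.    0.034] world [ 0.575 -0.018  0.144]
t [ 12.8 -17.9 -47.9] a [0.16  0.    0.043] world [ 0.579 -0.019  0.153]
t [ 15.2 -23.2 -56.8] a [0.192 0.    0.051] world [ 0.584 -0.02   0.162]
t [ 17.5 -29.  -65.4] a [ 0.224 -0.     0.06 ] world [ 0.59  -0.021  0.171]
t [ 19.7 -35.4 -73.6] a [0.256 0.    0.069] world [ 0.596 -0.022  0.18 ]
t [ 21.8 -42.4 -81.5] a [0.288 0.    0.077] world [ 0.603 -0.023  0.188]
t [ 23.8 -49.9 -88.9] a [0.32  0.    0.086] world [ 0.611 -0.025  0.196]
t [ 1.1 -9.9 -4.1] a [0.032 0.    0.009] world [ 0.618 -0.026  0.203]
t [  2.  -20.   -7.5] a [ 0.064 -0.     0.017] world [ 0.627 -0.028  0.209]
t [  2.8 -30.4 -10.4] a [0.096 0.    0.026] world [ 0.635 -0.029  0.216]
t [  3.4 -40.9 -12.5] a [0.128 0.    0.034] world [ 0.644 -0.031  0.221]
t [  3.8 -51.6 -14.1] a [0.16  0.    0.043] world [ 0.654 -0.033  0.226]
t [  4.  -62.3 -15. ] a [ 0.192 -0.     0.051] world [ 0.663 -0.034  0.23 ]
t [  4.1 -73.1 -15.2] a [ 0.224 -0.     0.06 ] world [ 0.673 -0.036  0.234]
t [  4.  -83.8 -14.8] a [0.256 0.    0.069] world [ 0.684 -0.038  0.237]
t [  3.7 -94.5 -13.7] a [0.288 0.    0.077] world [ 0.694 -0.04   0.24 ]
t [   3.2 -105.1  -12. ] a [ 0.32  -0.     0.086] world [ 0.704 -0.042  0.241]
```

Request:
servo_tool(
  deltas=[
    {"tx": 2.6, "ty": -3.4, "tz": -9.9, "ax": 0.032, "ay": 0, "az": 0.009, "claw": 0},
    {"tx": 5.3, "ty": -6.1, "tz": -19.6, "ax": 0.064, "ay": 0, "az": 0.017, "claw": 0},
    {"tx": 7.8, "ty": -9.4, "tz": -29.3, "ax": 0.096, "ay": 0, "az": 0.026, "claw": 0},
    {"tx": 10.4, "ty": -13.3, "tz": -38.7, "ax": 0.128, "ay": 0, "az": 0.034, "claw": 0},
    {"tx": 12.8, "ty": -17.9, "tz": -47.9, "ax": 0.16, "ay": 0, "az": 0.043, "claw": 0},
    {"tx": 15.2, "ty": -23.2, "tz": -56.8, "ax": 0.192, "ay": 0, "az": 0.051, "claw": 0},
    {"tx": 17.5, "ty": -29, "tz": -65.4, "ax": 0.224, "ay": 0, "az": 0.06, "claw": 0},
    {"tx": 19.7, "ty": -35.4, "tz": -73.6, "ax": 0.256, "ay": 0, "az": 0.069, "claw": 0},
    {"tx": 21.8, "ty": -42.4, "tz": -81.5, "ax": 0.288, "ay": 0, "az": 0.077, "claw": 0},
    {"tx": 23.8, "ty": -49.9, "tz": -88.9, "ax": 0.32, "ay": 0, "az": 0.086, "claw": 0},
  ],
)

```text
time_s: 5.48
tcp_pos: [0.6074, -0.0228, 0.1976]
ee_rot: [[-0.256, -0.93, 0.262], [-0.935, 0.17, -0.312], [0.246, -0.325, -0.913]]
wrist_force: [-12.0, 6.0, 7.5]
gripper_width: 0.101
gripper_force: 29.9
```

```bash
python3 - <<'E'
from h import *
s=sense(); print(s['time_s'],s['gripper_width']*87,s['gripper_force'],s['wrist_force'])
R=np.array(s['ee_rot']);p=np.array(s['tcp_pos']);print('bar est',wc(p-.014*R[:,2]),bar(.675,18))
b=wc(p-.014*R[:,2]);print('th',np.arctan2(b[2]-100,60-b[0])-np.arctan2(17,152),np.hypot(b[2]-100,60-b[0]))
E
```

```text
5.4833 8.790799585133746 29.93884116411209 [-11.96424435   6.01917948   7.45731043]
bar est [-49.94043751  19.36173283 210.33998725] [-48.08114511  18.         208.2934258 ]
th 0.6758327418796963 155.76203833752618
```

Request:
servo_tool(
  deltas=[
    {"tx": 1.1, "ty": -9.9, "tz": -4.1, "ax": 0.032, "ay": 0, "az": 0.009, "claw": 0},
    {"tx": 2, "ty": -20, "tz": -7.5, "ax": 0.064, "ay": 0, "az": 0.017, "claw": 0},
    {"tx": 2.8, "ty": -30.4, "tz": -10.4, "ax": 0.096, "ay": 0, "az": 0.026, "claw": 0},
    {"tx": 3.4, "ty": -40.9, "tz": -12.5, "ax": 0.128, "ay": 0, "az": 0.034, "claw": 0},
    {"tx": 3.8, "ty": -51.6, "tz": -14.1, "ax": 0.16, "ay": 0, "az": 0.043, "claw": 0},
    {"tx": 4, "ty": -62.3, "tz": -15, "ax": 0.192, "ay": 0, "az": 0.051, "claw": 0},
    {"tx": 4.1, "ty": -73.1, "tz": -15.2, "ax": 0.224, "ay": 0, "az": 0.06, "claw": 0},
    {"tx": 4, "ty": -83.8, "tz": -14.8, "ax": 0.256, "ay": 0, "az": 0.069, "claw": 0},
    {"tx": 3.7, "ty": -94.5, "tz": -13.7, "ax": 0.288, "ay": 0, "az": 0.077, "claw": 0},
    {"tx": 3.2, "ty": -105, "tz": -12, "ax": 0.32, "ay": 0, "az": 0.086, "claw": 0},
    {"tx": 3.2, "ty": -105, "tz": -12, "ax": 0.32, "ay": 0, "az": 0.086, "claw": 0},
    {"tx": 3.2, "ty": -105, "tz": -12, "ax": 0.32, "ay": 0, "az": 0.086, "claw": 0},
  ],
)

```text
time_s: 6.48
tcp_pos: [0.7036, -0.0415, 0.2428]
ee_rot: [[-0.331, -0.775, 0.538], [-0.921, 0.143, -0.362], [0.204, -0.616, -0.761]]
wrist_force: [0.1, -3.4, -0.8]
gripper_width: 0.103
gripper_force: 30.0
```

```bash
python3 - <<'E'
from h import *
s=sense(); print(s['time_s'],s['gripper_width']*87,s['gripper_force'],s['wrist_force'])
R=np.array(s['ee_rot']);p=np.array(s['tcp_pos'])
b=wc(p-.014*R[:,2]);print(b,bar(1.35,18),'th',np.arctan2(b[2]-100,60-b[0])-np.arctan2(17,152),np.hypot(b[2]-100,60-b[0]))
for c in('top','scene'):
    im=capture(c); cv2.imwrite(f'pics/{c}2.png',im)
    print(c,'knob',rec('stay_knob',c),[wc(x[1]) for x in rec('stay_knob',c)])
print(cw([14,-82,129]),cw([22,-82,120]),cw([-40,-82,80]))
im=capture('scene');uv=proj('scene',[cw([0,0,150])])[0].astype(int);print(uv)
a=im[uv[1]-110:uv[1]+90,uv[0]-100:uv[0]+100]; cv2.imwrite('pics/s2z.png',cv2.resize(a,(600,600),interpolation=cv2.INTER_CUBIC))
E
```

```text
6.4833 8.968655783084223 30.004135072231293 [ 0.13082842 -3.40807996 -0.79958497]
[ 44.04475854  18.31240775 253.4143752 ] [ 43.29256992  18.         252.08504785] th 1.3557886797803371 154.24182392681197
top knob [(0.68, array([ 0.634 , -0.1157,  0.1464])), (0.29, array([ 0.6848, -0.0942,  0.2128]))] [array([ -2.6550758 , -70.84314062, 146.4       ]), array([ 43.4291933 , -40.52598142, 212.8       ])]
scene knob [(0.67, array([ 0.6289, -0.1007,  0.1192])), (0.67, array([0.3925, 0.352 , 0.0395]))] [array([-10.37907748, -57.0102162 , 119.2       ]), array([-324.61639023,  345.5778627 ,   39.5       ])]
[ 0.64836743 -0.12968013  0.129     ] [ 0.656236   -0.13112428  0.12      ] [ 0.59525457 -0.11993209  0.08      ]
[341 155]
```

View pics/s2z.png

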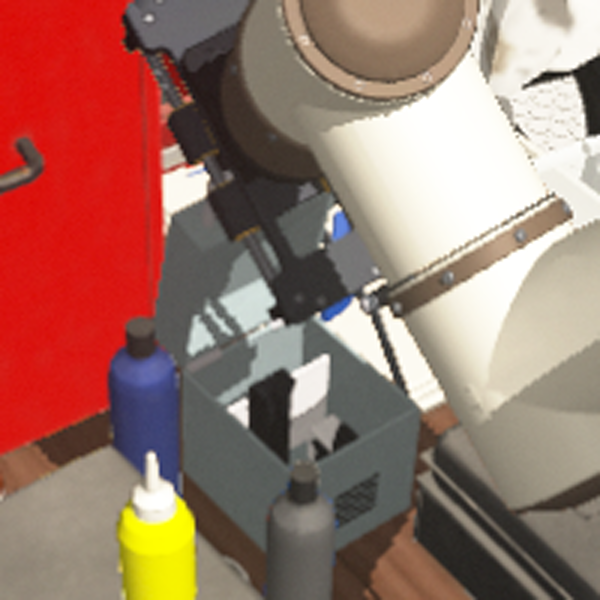

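The lid is up at about 1.355 rad. The zoomed view shows the open case and the guide inside at about (270,410). Next I release the bar and move round to the knob.

```bash
cat >> h.py <<'E'
def Rk(al=12,yaw=105): return RC@Ro.from_euler('y',-al,degrees=True).as_matrix()@Ro.from_euler('z',yaw,degrees=True).as_matrix()@BASE
E
python3 - <<'E'
from h import *
Q=Rt(38,15); S=(cw(bar(1.35,18)+[1.5,0,0])+.014*Q[:,2],Q)
up=(S[0]-.06*Q[:,2],Q)
print(wc(up[0]))
plan([up],S)
plan([(cw([-5,-20,330]),Rk()),(cw([-4,-82,250]),Rk()),(cw([-4,-82,190]),Rk())],up)
E
```

```text
[ 17.43713724  29.90567607 287.09840501]
t [  0.  -0. -60.] a [0. 0. 0.] world [ 0.672 -0.02   0.287]
t [ 60.5  -8.7 -33.1] a [-0.082 -0.598 -1.845] world [ 0.641 -0.065  0.33 ]
t [103.9  39.7  44.5] a [-0.082 -0.598 -1.845] world [ 0.631 -0.126  0.25 ]
t [91.7 76.7 90.1] a [-0.082 -0.598 -1.845] world [ 0.631 -0.126  0.19 ]
```

Request:
servo_tool(
  deltas=[
    {"tx": 0, "ty": 0, "tz": 0, "ax": 0, "ay": 0, "az": 0, "claw": 24},
    {"tx": 0, "ty": 0, "tz": 0, "ax": 0, "ay": 0, "az": 0, "claw": 24},
    {"tx": 0, "ty": 0, "tz": 0, "ax": 0, "ay": 0, "az": 0, "claw": 24},
    {"tx": 0, "ty": 0, "tz": -15, "ax": 0, "ay": 0, "az": 0, "claw": 24},
    {"tx": 0, "ty": 0, "tz": -30, "ax": 0, "ay": 0, "az": 0, "claw": 24},
    {"tx": 0, "ty": 0, "tz": -60, "ax": 0, "ay": 0, "az": 0, "claw": 0},
    {"tx": 0, "ty": 0, "tz": -60, "ax": 0, "ay": 0, "az": 0, "claw": 0},
  ],
)

```text
time_s: 7.42
tcp_pos: [0.6726, -0.0152, 0.294]
ee_rot: [[-0.326, -0.77, 0.548], [-0.924, 0.139, -0.355], [0.198, -0.622, -0.757]]
wrist_force: [0.5, 1.0, 1.4]
gripper_width: 0.191
gripper_force: 0.0
```

Request:
servo_tool(
  deltas=[
    {"tx": 40, "ty": -6, "tz": -30, "ax": -0.082, "ay": -0.598, "az": -1.845, "claw": 0},
    {"tx": 60, "ty": -8.7, "tz": -33, "ax": -0.082, "ay": -0.598, "az": -1.845, "claw": 0},
    {"tx": 60, "ty": -8.7, "tz": -33, "ax": -0.082, "ay": -0.598, "az": -1.845, "claw": 0},
    {"tx": 60, "ty": -8.7, "tz": -33, "ax": -0.082, "ay": -0.598, "az": -1.845, "claw": 0},
    {"tx": 60, "ty": -8.7, "tz": -33, "ax": -0.082, "ay": -0.598, "az": -1.845, "claw": 0},
    {"tx": 60, "ty": -8.7, "tz": -33, "ax": -0.082, "ay": -0.598, "az": -1.845, "claw": 0},
    {"tx": 60, "ty": -8.7, "tz": -33, "ax": -0.082, "ay": -0.598, "az": -1.845, "claw": 0},
    {"tx": 60, "ty": -8.7, "tz": -33, "ax": -0.082, "ay": -0.598, "az": -1.845, "claw": 0},
    {"tx": 60, "ty": -8.7, "tz": -33, "ax": -0.082, "ay": -0.598, "az": -1.845, "claw": 0},
    {"tx": 60, "ty": -8.7, "tz": -33, "ax": -0.082, "ay": -0.598, "az": -1.845, "claw": 0},
    {"tx": 60, "ty": -8.7, "tz": -33, "ax": -0.082, "ay": -0.598, "az": -1.845, "claw": 0},
    {"tx": 60, "ty": -8.7, "tz": -33, "ax": -0.082, "ay": -0.598, "az": -1.845, "claw": 0},
  ],
)

```text
time_s: 8.42
tcp_pos: [0.6415, -0.0623, 0.3319]
ee_rot: [[0.784, -0.478, 0.395], [-0.5, -0.864, -0.055], [0.368, -0.154, -0.917]]
wrist_force: [0.6, 0.5, 0.2]
gripper_width: 0.007
gripper_force: 0.0
```

```bash
python3 - <<'E'
from h import *
s=sense(); print(s['time_s'],s['gripper_width']*87,s['wrist_force'],s['joints'])
plan([(cw([-5,-20,330]),Rk()),(cw([-4,-82,250]),Rk()),(cw([-4,-82,190]),Rk())])
capture('wrist');capture('scene');capture('top')
for c in('wrist','scene','top'): print(c,[(a,wc(x)) for a,x in rec('stay_knob',c)], [(a,wc(x)) for a,x in rec('lid_bar',c)])
E
```

```text
8.4167 0.6286909954085182 [0.56158824 0.50664535 0.20760353] [ 12.51835219   9.0480723   -9.35774767  10.49679443 -49.90246011
  41.56693553]
t [0.3 3.2 1.6] a [-0.027 -0.203 -0.616] world [ 0.641 -0.065  0.33 ]
t [-6.6 73.3 74.3] a [-0.027 -0.203 -0.616] world [ 0.631 -0.126  0.25 ]
t [-28.6  82.5 129.4] a [-0.027 -0.203 -0.616] world [ 0.631 -0.126  0.19 ]
wrist [(0.88, array([ 5.59091692e-02, -7.67508103e+01,  1.43000000e+02]))] [(0.85, array([ 47.93706594, -13.56936657, 225.1       ]))]
scene [(0.65, array([ -4.58848742, -59.20089343, 137.2       ]))] [(0.88, array([ 59.74802117, -10.89329917, 160.        ]))]
top [] []
```

```bash
python3 - <<'E'
from h import *
R=Rk(); d=np.array([np.sin(np.radians(12)),0,-np.cos(np.radians(12))])
def tip(ph,g=0): f=np.radians(ph); return (cw(np.array([-40+73*np.cos(f),-82,80+73*np.sin(f)])-(7+g)*d+[-2,0,0]),R)
pre=tip(57,25); print(wc(pre[0]))
plan([(cw([-4,-82,240]),R),pre])
plan([tip(57,8)]+[tip(p) for p in (56,53,50,47,44,41,38,35,33,31,29)],pre)
E
```

```text
[ -8.89452455 -82.         172.52367468]
t [-9.  73.5 83.1] a [-0.025 -0.202 -0.623] world [ 0.631 -0.126  0.24 ]
t [-37.9  85.6 143. ] a [-0.025 -0.202 -0.623] world [ 0.626 -0.126  0.173]
t [-0. -0. 17.] a [0. 0. 0.] world [ 0.629 -0.126  0.156]
t [ 0.9  0.2 25.9] a [0. 0. 0.] world [ 0.632 -0.127  0.147]
t [ 3.4  0.9 28.7] a [0. 0. 0.] world [ 0.635 -0.127  0.145]
t [ 5.7  1.5 31.7] a [0. 0. 0.] world [ 0.638 -0.128  0.143]
t [ 7.9  2.1 34.7] a [0. 0. 0.] world [ 0.641 -0.128  0.14 ]
t [ 9.9  2.7 37.9] a [0. 0. 0.] world [ 0.644 -0.129  0.138]
t [11.8  3.2 41.2] a [0. 0. 0.] world [ 0.646 -0.129  0.135]
t [13.5  3.6 44.6] a [0. 0. 0.] world [ 0.648 -0.13   0.132]
t [15.   4.  48.1] a [0. 0. 0.] world [ 0.651 -0.13   0.129]
t [16.   4.3 50.5] a [0. 0. 0.] world [ 0.652 -0.13   0.127]
t [16.8  4.5 52.9] a [0. 0. 0.] world [ 0.653 -0.131  0.124]
t [17.6  4.7 55.3] a [0. 0. 0.] world [ 0.655 -0.131  0.122]
```

Request:
servo_tool(
  deltas=[
    {"tx": 0, "ty": 30, "tz": 10, "ax": -0.025, "ay": -0.202, "az": -0.623, "claw": 0},
    {"tx": -3, "ty": 50, "tz": 40, "ax": -0.025, "ay": -0.202, "az": -0.623, "claw": 0},
    {"tx": -9, "ty": 73.5, "tz": 83, "ax": -0.025, "ay": -0.202, "az": -0.623, "claw": 0},
    {"tx": -9, "ty": 73.5, "tz": 83, "ax": -0.025, "ay": -0.202, "az": -0.623, "claw": 0},
    {"tx": -9, "ty": 73.5, "tz": 83, "ax": -0.025, "ay": -0.202, "az": -0.623, "claw": 0},
    {"tx": -9, "ty": 73.5, "tz": 83, "ax": -0.025, "ay": -0.202, "az": -0.623, "claw": 0},
    {"tx": -23, "ty": 79.5, "tz": 113, "ax": -0.025, "ay": -0.202, "az": -0.623, "claw": 0},
    {"tx": -38, "ty": 85.6, "tz": 143, "ax": -0.025, "ay": -0.202, "az": -0.623, "claw": 0},
    {"tx": -38, "ty": 85.6, "tz": 143, "ax": -0.025, "ay": -0.202, "az": -0.623, "claw": 0},
    {"tx": -38, "ty": 85.6, "tz": 143, "ax": -0.025, "ay": -0.202, "az": -0.623, "claw": 0},
  ],
)

```text
time_s: 9.7
tcp_pos: [0.6252, -0.1258, 0.1714]
ee_rot: [[0.977, 0.076, 0.201], [0.085, -0.996, -0.038], [0.197, 0.054, -0.979]]
wrist_force: [0.6, 0.4, 0.8]
gripper_width: 0.003
gripper_force: 0.0
```

```bash
python3 - <<'E'
from h import *
s=sense(); print(s['time_s'],wc(s['tcp_pos']),s['wrist_force'],s['joints']); print(np.degrees(Ro.from_matrix(np.array(s['ee_rot']).T@Rk()).as_rotvec()))
im=capture('wrist');cv2.imwrite('pics/w3.png',im);capture('top')
print([(a,wc(x)) for a,x in rec('stay_knob','wrist')],[(a,wc(x)) for a,x in rec('stay_knob','top')])
E
```

```text
9.7 [ -9.47669434 -82.41201356 171.38573538] [0.57828915 0.37197752 0.83360882] [  4.63285795  19.93562791 -13.17872773   4.34860112 -45.5707516
  87.28066792]
[0.01159223 0.20294484 0.0575372 ]
[(0.9, array([  4.7409484 , -75.68760406, 146.5       ]))] [(0.25, array([ 50.82753857,   1.70332698, 215.4       ]))]
```

View pics/w3.png

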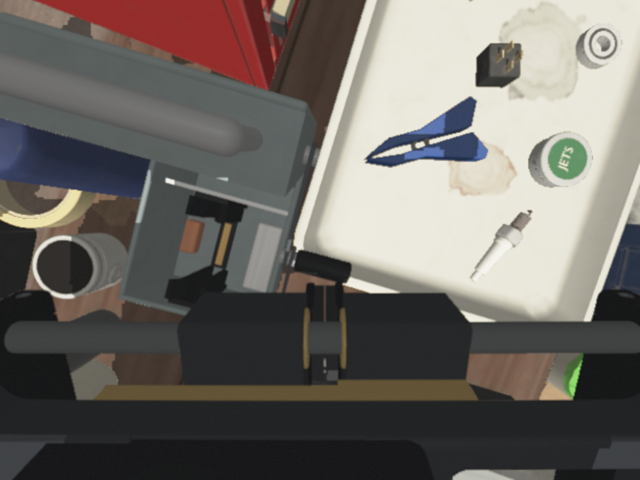

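The knob shows at (297,258)–(350,270), just ahead of the fingertip, which is at about (323,290). I'll check its exact position along the arc by projection.

```bash
python3 - <<'E'
from h import *
for ph in (60,57,54,51,48):
    f=np.radians(ph);x,z=-40+73*np.cos(f),80+73*np.sin(f)
    print(ph,round(x,1),round(z,1),proj('wrist',[cw([x,-65,z]),cw([x,-99,z])]).round(0).tolist())
g=cv2.cvtColor(cv2.imread('pics/w3.png'),cv2.COLOR_BGR2GRAY); print((g[235:290:2,323]).tolist(),(g[235:290:2,340]).tolist())
m=trace('stay_knob','wrist'); ys,xs=np.nonzero(m[0]['mask']); print(cv2.minAreaRect(np.c_[xs,ys].astype(np.float32)))
E
```

```text
60 -3.5 143.2 [[294.0, 276.0], [349.0, 290.0]]
57 -0.2 141.2 [[296.0, 270.0], [349.0, 284.0]]
54 2.9 139.1 [[297.0, 265.0], [350.0, 278.0]]
51 5.9 136.7 [[298.0, 260.0], [351.0, 273.0]]
48 8.8 134.2 [[300.0, 255.0], [352.0, 268.0]]
[219, 216, 213, 211, 208, 202, 191, 173, 154, 138, 81, 27, 27, 29, 29, 31, 33, 36, 31, 29, 27, 34, 88, 101, 101, 70, 46, 46] [233, 234, 233, 234, 233, 233, 230, 225, 218, 210, 200, 180, 135, 30, 29, 28, 31, 32, 33, 34, 33, 31, 29, 26, 24, 22, 21, 25]
((317.3620910644531, 274.3448181152344), (64.56885528564453, 47.5981330871582), 10.491477012634277)
```

Request:
servo_tool(
  deltas=[
    {"tx": 4, "ty": 1, "tz": 10, "ax": 0, "ay": 0, "az": 0, "claw": 0},
    {"tx": 5, "ty": 1.3, "tz": 22, "ax": 0, "ay": 0, "az": 0, "claw": 0},
    {"tx": 5.7, "ty": 1.5, "tz": 31.7, "ax": 0, "ay": 0, "az": 0, "claw": 0},
    {"tx": 7.9, "ty": 2.1, "tz": 34.7, "ax": 0, "ay": 0, "az": 0, "claw": 0},
    {"tx": 9.9, "ty": 2.7, "tz": 37.9, "ax": 0, "ay": 0, "az": 0, "claw": 0},
    {"tx": 11.8, "ty": 3.2, "tz": 41.2, "ax": 0, "ay": 0, "az": 0, "claw": 0},
    {"tx": 13.5, "ty": 3.6, "tz": 44.6, "ax": 0, "ay": 0, "az": 0, "claw": 0},
    {"tx": 15, "ty": 4, "tz": 48.1, "ax": 0, "ay": 0, "az": 0, "claw": 0},
    {"tx": 16, "ty": 4.3, "tz": 50.5, "ax": 0, "ay": 0, "az": 0, "claw": 0},
  ],
)

```text
time_s: 10.7
tcp_pos: [0.6516, -0.1306, 0.1264]
ee_rot: [[0.976, 0.075, 0.202], [0.085, -0.996, -0.037], [0.198, 0.054, -0.979]]
wrist_force: [-9.4, 3.7, 13.2]
gripper_width: 0.003
gripper_force: 7.8
```

Request:
servo_tool(
  deltas=[
    {"tx": 0.8, "ty": 0.2, "tz": 2.4, "ax": 0, "ay": 0, "az": 0, "claw": 0},
    {"tx": 1.6, "ty": 0.4, "tz": 4.8, "ax": 0, "ay": 0, "az": 0, "claw": 0},
    {"tx": 1.6, "ty": 0.4, "tz": 4.8, "ax": 0, "ay": 0, "az": 0, "claw": 0},
    {"tx": 1.6, "ty": 0.4, "tz": 4.8, "ax": 0, "ay": 0, "az": 0, "claw": 0},
  ],
)

```text
time_s: 11.03
tcp_pos: [0.652, -0.1307, 0.1259]
ee_rot: [[0.977, 0.076, 0.2], [0.085, -0.996, -0.038], [0.197, 0.054, -0.979]]
wrist_force: [-17.6, 6.4, 21.3]
gripper_width: 0.005
gripper_force: 12.4
```

```bash
python3 - <<'E'
from h import *
s=sense(); print(s['time_s'],wc(s['tcp_pos']),s['wrist_force'])
im=capture('wrist');cv2.imwrite('pics/w4.png',im)
for ph in (40,36,33,30):
    f=np.radians(ph);x,z=-40+73*np.cos(f),80+73*np.sin(f)
    print(ph,round(x,1),round(z,1),proj('wrist',[cw([x,-65,z]),cw([x,-99,z])]).round(0).tolist())
g=cv2.cvtColor(im,cv2.COLOR_BGR2GRAY); print((g[235:300:2,323]).tolist(),(g[235:300:2,340]).tolist())
E
```

```text
11.0333 [ 17.76178076 -82.35657254 125.91471609] [-17.55954657   6.39224562  21.29966526]
40 15.9 126.9 [[288.0, 295.0], [353.0, 311.0]]
36 19.1 122.9 [[290.0, 288.0], [353.0, 303.0]]
33 21.2 119.8 [[292.0, 283.0], [354.0, 298.0]]
30 23.2 116.5 [[293.0, 278.0], [354.0, 293.0]]
[209, 213, 214, 215, 215, 217, 218, 219, 221, 222, 223, 225, 227, 227, 227, 227, 226, 226, 224, 221, 220, 221, 187, 34, 26, 32, 32, 32, 32, 32, 30, 34, 30] [232, 232, 232, 232, 232, 232, 232, 232, 233, 232, 233, 233, 233, 233, 233, 234, 233, 233, 233, 233, 233, 233, 234, 233, 110, 20, 24, 25, 25, 21, 24, 23, 23]
```

Force rose to about 28 N on the stop and the knob projects at the 33° arc position, so the stay looks locked. I retreat and verify, then move to the card.

```bash
python3 - <<'E'
from h import *
print(np.round(calibration('wrist')['hand_eye'],3).tolist())
s=sense();R=np.array(s['ee_rot']);p=np.array(s['tcp_pos'])
D=np.array([[1,0,0],[0,-1,0],[0,0,-1.]])
a=(p-.05*R[:,2],R);b=(cw([-5,-60,370]),R)
plan([a,b]); plan([(np.array([.34,.33,.32]),D)],b)
E
```

```text
[[-0.0, -0.962, -0.274, 0.074], [1.0, -0.0, -0.0, 0.001], [0.0, -0.274, 0.962, -0.163], [0.0, 0.0, 0.0, 1.0]]
t [  0.   0. -50.] a [0. 0. 0.] world [ 0.642 -0.129  0.175]
t [  32.3  -14.2 -243.6] a [0. 0. 0.] world [ 0.634 -0.105  0.37 ]
t [-259.8 -457.6  -26.3] a [ 0.046 -0.2    0.081] world [0.34 0.33 0.32]
```

Request:
servo_tool(
  deltas=[
    {"tx": 0, "ty": 0, "tz": -25, "ax": 0, "ay": 0, "az": 0, "claw": 0},
    {"tx": 0, "ty": 0, "tz": -50, "ax": 0, "ay": 0, "az": 0, "claw": 0},
    {"tx": 10, "ty": -4, "tz": -90, "ax": 0, "ay": 0, "az": 0, "claw": 0},
    {"tx": 17, "ty": -7, "tz": -130, "ax": 0, "ay": 0, "az": 0, "claw": 0},
    {"tx": 23, "ty": -10, "tz": -170, "ax": 0, "ay": 0, "az": 0, "claw": 0},
    {"tx": 28, "ty": -12, "tz": -210, "ax": 0, "ay": 0, "az": 0, "claw": 0},
    {"tx": 32, "ty": -14, "tz": -243, "ax": 0, "ay": 0, "az": 0, "claw": 20},
    {"tx": 32, "ty": -14, "tz": -243, "ax": 0, "ay": 0, "az": 0, "claw": 20},
  ],
)

```text
time_s: 11.75
tcp_pos: [0.6377, -0.1054, 0.3758]
ee_rot: [[0.972, 0.075, 0.221], [0.086, -0.996, -0.038], [0.217, 0.056, -0.975]]
wrist_force: [0.6, -0.2, 1.3]
gripper_width: 0.082
gripper_force: 0.0
```

```bash
python3 - <<'E'
from h import *
s=sense();print(s['time_s'],s['tcp_pos'],s['wrist_force'],s['joints'])
D=np.array([[1,0,0],[0,-1,0],[0,0,-1.]]); plan([(np.array([.36,.33,.32]),D)])
# knob/lid check with wrist picture
im=capture('wrist');cv2.imwrite('pics/w5.png',im)
print([(a,wc(x)) for a,x in rec('stay_knob','wrist')])
M=[[22,-65,120],[22,-99,120],[24,-52,223],[24,52,223]]
for th in (1.33,1.37,1.40):
    a=60-120*np.cos(th); z=100+120*np.sin(th)
    print(th,proj('wrist',[cw([a,-52,z]),cw([a,52,z])]).round(0).tolist())
print(proj('wrist',[cw(m) for m in M[:2]]).round(0).tolist(),'mouth',proj('wrist',[cw(m) for m in [[-52,8,97],[24,8,97],[-60,52,100],[-60,-52,100]]]).round(0).tolist())
E
```

```text
11.75 [ 0.63767267 -0.10543161  0.37582914] [ 0.57985772 -0.21423508  1.33503166] [  6.68608899  13.79346505   7.61547325   3.85286355 -71.4237881
  87.16587293]
t [-244.7 -457.6  -23.6] a [ 0.048 -0.221  0.081] world [0.36 0.33 0.32]
[(0.72, array([ 13.43248117, -74.29574988, 120.2       ]))]
1.33 [[316.0, 227.0], [207.0, 199.0]]
1.37 [[317.0, 222.0], [208.0, 194.0]]
1.4 [[318.0, 219.0], [208.0, 190.0]]
[[322.0, 237.0], [349.0, 244.0]] mouth [[252.0, 277.0], [266.0, 220.0], [216.0, 275.0], [296.0, 295.0]]
```

View pics/w5.png

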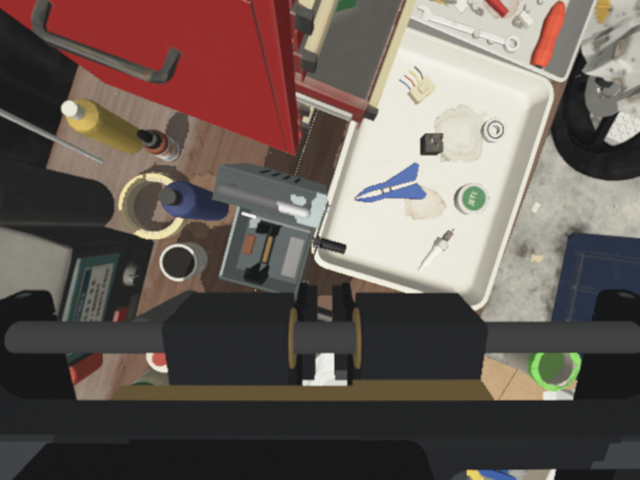

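The lid is still up and the knob sits at (318–346, 240–248), matching the locked position. Both black guides are visible, at (258,272) and (270,230). On to the card.

Request:
servo_tool(
  deltas=[
    {"tx": -245, "ty": -458, "tz": -24, "ax": 0.048, "ay": -0.221, "az": 0.081, "claw": 20},
    {"tx": -245, "ty": -458, "tz": -24, "ax": 0.048, "ay": -0.221, "az": 0.081, "claw": 20},
    {"tx": -245, "ty": -458, "tz": -24, "ax": 0.048, "ay": -0.221, "az": 0.081, "claw": 20},
    {"tx": -245, "ty": -458, "tz": -24, "ax": 0.048, "ay": -0.221, "az": 0.081, "claw": 20},
    {"tx": -245, "ty": -458, "tz": -24, "ax": 0.048, "ay": -0.221, "az": 0.081, "claw": 20},
    {"tx": -245, "ty": -458, "tz": -24, "ax": 0.048, "ay": -0.221, "az": 0.081, "claw": 20},
    {"tx": -245, "ty": -458, "tz": -24, "ax": 0.048, "ay": -0.221, "az": 0.081, "claw": 20},
    {"tx": -245, "ty": -458, "tz": -24, "ax": 0.048, "ay": -0.221, "az": 0.081, "claw": 20},
    {"tx": -245, "ty": -458, "tz": -24, "ax": 0.048, "ay": -0.221, "az": 0.081, "claw": 20},
    {"tx": -245, "ty": -458, "tz": -24, "ax": 0.048, "ay": -0.221, "az": 0.081, "claw": 20},
    {"tx": -245, "ty": -458, "tz": -24, "ax": 0.048, "ay": -0.221, "az": 0.081, "claw": 20},
    {"tx": -245, "ty": -458, "tz": -24, "ax": 0.048, "ay": -0.221, "az": 0.081, "claw": 20},
  ],
)

```text
time_s: 12.85
tcp_pos: [0.3656, 0.3148, 0.3153]
ee_rot: [[1.0, -0.001, -0.019], [-0.001, -1.0, -0.001], [-0.019, 0.001, -1.0]]
wrist_force: [1.1, 0.5, 0.2]
gripper_width: 0.232
gripper_force: 0.0
```

Request:
servo_tool(
  deltas=[
    {"tx": 0, "ty": 0, "tz": 0, "ax": 0, "ay": 0, "az": 0, "claw": 20},
    {"tx": 0, "ty": 0, "tz": 0, "ax": 0, "ay": 0, "az": 0, "claw": 20},
  ],
)

```text
time_s: 13.02
tcp_pos: [0.3659, 0.315, 0.315]
ee_rot: [[1.0, 0.003, -0.019], [0.003, -1.0, -0.002], [-0.019, 0.002, -1.0]]
wrist_force: [0.1, -0.0, -0.6]
gripper_width: 0.228
gripper_force: 0.0
```

```bash
python3 - <<'E'
from h import *
s=sense();print(s['time_s'],s['tcp_pos'],np.round(s['ee_rot'],3).tolist(),s['joints'])
im=capture('wrist');cv2.imwrite('pics/w6.png',im)
print(rec('card','wrist'),rec('card_stand','wrist'))
for l,z in(('card',.121),('card_stand',.04)):
    m=trace(l,'wrist')
    if m:
        ys,xs=np.nonzero(m[0]['mask']); b=cv2.boxPoints(cv2.minAreaRect(np.c_[xs,ys].astype(np.float32))); print(l,m[0]['confidence'],b.round(0).tolist(),atz('wrist',b,z).round(4).tolist())
E
```

```text
13.0167 [0.36589534 0.31500924 0.31504905] [[1.0, 0.003, -0.019], [0.003, -1.0, -0.002], [-0.019, 0.002, -1.0]] [ 59.46021458   5.22799576  -8.38093042  -0.90368202 -77.06634501
  30.94086739]
[(0.96, array([0.4053, 0.3296, 0.1189])), (0.61, array([0.4207, 0.1235, 0.0888]))] [(0.94, array([0.412 , 0.3282, 0.043 ]))]
card 0.9 [[297.0, 216.0], [303.0, 146.0], [312.0, 147.0], [307.0, 217.0]] [[0.3721, 0.3405, 0.121], [0.4421, 0.3334, 0.121], [0.4414, 0.3241, 0.121], [0.3713, 0.3307, 0.121]]
card_stand 0.57 [[287.0, 209.0], [291.0, 135.0], [329.0, 137.0], [325.0, 211.0]] [[0.3647, 0.3596, 0.04], [0.4546, 0.3522, 0.04], [0.4523, 0.307, 0.04], [0.3621, 0.3116, 0.04]]
```

View pics/w6.png

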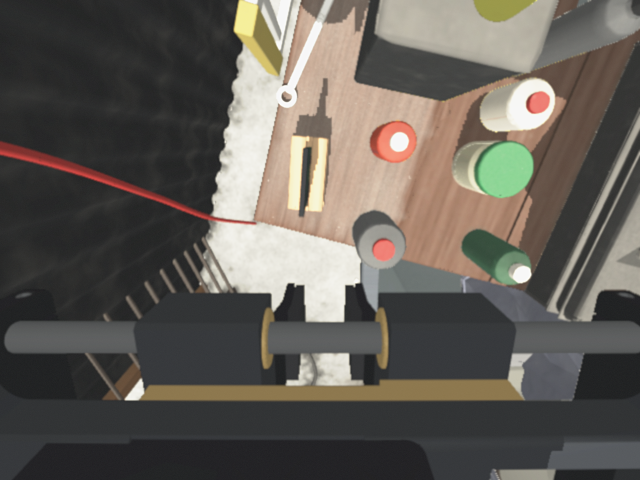

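The wrist view shows the card as a dark strip at (305,180) in the slot of its wooden stand, turned about -5°, with bottles clear of the fingers. Now the grasp.

```bash
python3 - <<'E'
from h import *
D=Ro.from_euler('z',-5,degrees=True).as_matrix()@np.diag([1,-1,-1.])
g=np.array([.407,.332,0])+D@[-.014,0,0]
plan([(g+[0,0,.16],D),(g+[0,0,.092],D)])
E
```

```text
t [ 27.3 -20.1 156.7] a [-0.     0.017  0.084] world [0.393 0.333 0.16 ]
t [ 28.4 -20.  224.7] a [-0.     0.017  0.084] world [0.393 0.333 0.092]
```

Request:
servo_tool(
  deltas=[
    {"tx": 15, "ty": -10, "tz": 35, "ax": 0, "ay": 0.017, "az": 0.084, "claw": 20},
    {"tx": 27, "ty": -20, "tz": 75, "ax": 0, "ay": 0.017, "az": 0.084, "claw": 20},
    {"tx": 27, "ty": -20, "tz": 110, "ax": 0, "ay": 0.017, "az": 0.084, "claw": 20},
    {"tx": 27, "ty": -20, "tz": 140, "ax": 0, "ay": 0.017, "az": 0.084, "claw": 20},
    {"tx": 27, "ty": -20, "tz": 157, "ax": 0, "ay": 0.017, "az": 0.084, "claw": 20},
    {"tx": 27, "ty": -20, "tz": 157, "ax": 0, "ay": 0.017, "az": 0.084, "claw": 20},
    {"tx": 27, "ty": -20, "tz": 157, "ax": 0, "ay": 0.017, "az": 0.084, "claw": 20},
  ],
)

```text
time_s: 13.85
tcp_pos: [0.3929, 0.3335, 0.1598]
ee_rot: [[0.996, -0.086, 0.0], [-0.086, -0.996, -0.001], [0.001, 0.001, -1.0]]
wrist_force: [0.2, 0.5, 0.8]
gripper_width: 0.23
gripper_force: 0.0
```

```bash
python3 - <<'E'
from h import *
D=Ro.from_euler('z',-5,degrees=True).as_matrix()@np.diag([1,-1,-1.])
g=np.array([.407,.332,0])+D@[-.014,0,0]
s=sense();print(s['time_s'],s['tcp_pos'],s['wrist_force'])
plan([(g+[0,0,.092],D)])
im=capture('wrist');cv2.imwrite('pics/w7.png',im)
m=trace('card','wrist')
for q in m[:2]:
    ys,xs=np.nonzero(q['mask']); b=cv2.boxPoints(cv2.minAreaRect(np.c_[xs,ys].astype(np.float32))); print(q['confidence'],b.round(0).tolist(),atz('wrist',b,.121).round(4).tolist())
print(rec('card','wrist'))
print('exp',proj('wrist',[[.407+dx*np.cos(np.radians(-5)),.332+dx*np.sin(np.radians(-5)),.121] for dx in(-.035,.035)]).round(0).tolist(),'tip',proj('wrist',[g+[0,0,.111]]).round())
E
```

```text
13.85 [0.39293136 0.33347639 0.15980056] [0.24503297 0.5201504  0.80976667]
t [ 0.1  0.2 67.8] a [ 0.001 -0.001  0.001] world [0.393 0.333 0.092]
0.55 [[313.0, 184.0], [324.0, 184.0], [324.0, 310.0], [313.0, 310.0]] [[0.4486, 0.3358, 0.121], [0.448, 0.3295, 0.121], [0.368, 0.3363, 0.121], [0.3686, 0.3434, 0.121]]
[(0.79, array([0.4059, 0.3318, 0.1229]))]
exp [[326.0, 304.0], [326.0, 194.0]] tip [[326. 268.]]
```

View pics/w7.png

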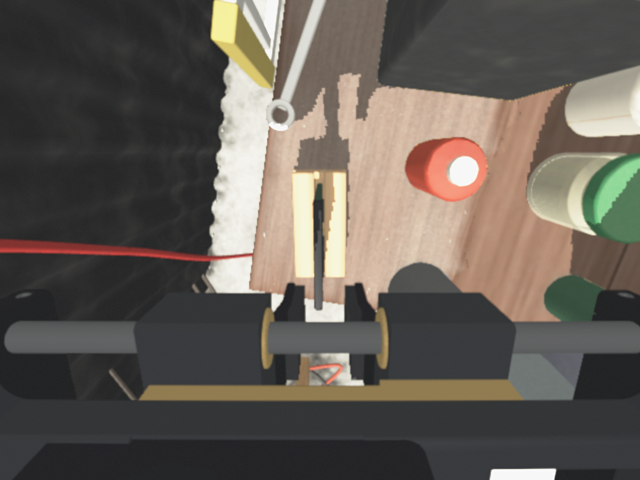

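The card's top edge runs down column 319 (rows ~190–310) against a finger midline of 326, so it is 4 mm further left and a few mm nearer. I correct, descend and grip.

Request:
servo_tool(
  deltas=[
    {"tx": -3, "ty": -4, "tz": 15, "ax": 0, "ay": 0, "az": 0, "claw": 20},
    {"tx": -3, "ty": -4, "tz": 30, "ax": 0, "ay": 0, "az": 0, "claw": 20},
    {"tx": -3, "ty": -4, "tz": 45, "ax": 0, "ay": 0, "az": 0, "claw": 20},
    {"tx": -3, "ty": -4, "tz": 58, "ax": 0, "ay": 0, "az": 0, "claw": 20},
    {"tx": -3, "ty": -4, "tz": 68, "ax": 0, "ay": 0, "az": 0, "claw": 20},
    {"tx": -3, "ty": -4, "tz": 68, "ax": 0, "ay": 0, "az": 0, "claw": 20},
    {"tx": -3, "ty": -4, "tz": 68, "ax": 0, "ay": 0, "az": 0, "claw": 0},
    {"tx": -3, "ty": -4, "tz": 68, "ax": 0, "ay": 0, "az": 0, "claw": 0},
    {"tx": -3, "ty": -4, "tz": 68, "ax": 0, "ay": 0, "az": 0, "claw": 0},
    {"tx": -3, "ty": -4, "tz": 68, "ax": 0, "ay": 0, "az": 0, "claw": 0},
  ],
)

```text
time_s: 14.83
tcp_pos: [0.39, 0.3392, 0.0931]
ee_rot: [[0.996, -0.084, 0.002], [-0.084, -0.996, 0.002], [0.002, -0.002, -1.0]]
wrist_force: [-0.5, -0.4, 1.8]
gripper_width: 0.055
gripper_force: 30.0
```

Request:
servo_tool(
  deltas=[
    {"tx": 0, "ty": 0, "tz": -10, "ax": 0, "ay": 0, "az": 0, "claw": 0},
    {"tx": 0, "ty": 0, "tz": -25, "ax": 0, "ay": 0, "az": 0, "claw": 0},
    {"tx": 0, "ty": 0, "tz": -45, "ax": 0, "ay": 0, "az": 0, "claw": 0},
    {"tx": 0, "ty": 0, "tz": -70, "ax": 0, "ay": 0, "az": 0, "claw": 0},
    {"tx": 0, "ty": 0, "tz": -100, "ax": 0, "ay": 0, "az": 0, "claw": 0},
    {"tx": 0, "ty": 0, "tz": -140, "ax": 0, "ay": 0, "az": 0, "claw": 0},
    {"tx": 0, "ty": 0, "tz": -180, "ax": 0, "ay": 0, "az": 0, "claw": 0},
    {"tx": 0, "ty": 0, "tz": -220, "ax": 0, "ay": 0, "az": 0, "claw": 0},
    {"tx": 0, "ty": 0, "tz": -240, "ax": 0, "ay": 0, "az": 0, "claw": 0},
    {"tx": 0, "ty": 0, "tz": -240, "ax": 0, "ay": 0, "az": 0, "claw": 0},
    {"tx": 0, "ty": 0, "tz": -240, "ax": 0, "ay": 0, "az": 0, "claw": 0},
  ],
)

```text
time_s: 15.75
tcp_pos: [0.3892, 0.3386, 0.3337]
ee_rot: [[0.996, -0.085, 0.002], [-0.085, -0.996, 0.004], [0.002, -0.005, -1.0]]
wrist_force: [-0.9, 0.5, -1.7]
gripper_width: 0.056
gripper_force: 30.0
```

```bash
python3 - <<'E'
from h import *
s=sense();R=np.array(s['ee_rot']);p=np.array(s['tcp_pos']);print(s['time_s'],p,s['wrist_force'],s['gripper_width']*87,s['gripper_force'],s['joints'])
im=capture('wrist');capture('scene');capture('top')
for c in('wrist','scene','top'):
    q=rec('card',c); print(c,q,[((x[1]-p)@R*1000).round(1) for x in q])
m=trace('card','wrist')[0]; ys,xs=np.nonzero(m['mask']); print(m['confidence'],xs.min(),xs.max(),ys.min(),ys.max())
for n in(-10,0,10):  # expected card outline in tool frame for offset guesses: top edge 29 behind tip
    print(n,proj('wrist',[p+R@(np.array([14+n+e,0,z])/1000) for e in(-35,35) for z in(-29,86)]).round(0).tolist())
for r in range(ys.min(),ys.max(),12): print(r,xs[ys==r].min(),xs[ys==r].max(),end='; ')
E
```

```text
15.75 [0.38918431 0.33864168 0.33373666] [-0.90202526  0.508077   -1.74297884] 4.88951307532872 29.999619021546096 [ 5.90563623e+01  7.62786439e+00 -3.33792462e+00 -2.56635956e-02
 -7.87552998e+01  2.60963898e+01]
wrist [(0.81, array([0.4176, 0.3321, 0.3557])), (0.66, array([0.4176, 0.3254, 0.0386]))] [array([ 28.9,   4. , -21.9]), array([ 28.9,  12.1, 295.1])]
scene [(0.81, array([0.3893, 0.3396, 0.287 ]))] [array([-0. , -0.8, 46.7])]
top [(0.51, array([0.4323, 0.3374, 0.2564]))] [array([42.9, -2.1, 77.4])]Traceback (most recent call last):
  File "<stdin>", line 6, in <module>
IndexError: list index out of range
```

```bash
python3 - <<'E'
from h import *
s=sense();R=np.array(s['ee_rot']);p=np.array(s['tcp_pos'])
for c in('wrist','scene'):
    im=capture(c); cv2.imwrite(f'pics/{c}8.png',im)
    for m in trace('card',c)[:2]:
        ys,xs=np.nonzero(m['mask']); print(c,m['confidence'],len(xs),xs.min(),xs.max(),ys.min(),ys.max())
        for r in range(ys.min(),ys.max()+1,8 if c=='wrist' else 4):
            k=xs[ys==r]
            if len(k): print(r,k.min(),k.max(),end='; ')
        print()
for c in('wrist','scene'):
  for n in(-5,0,5):
    print(c,n,proj(c,[p+R@(np.array([14+n+e,0,z])/1000) for e in(-35,35) for z in(-29,86)]).round(0).tolist())
g=cv2.imread('pics/wrist8.png')[150:330:4,300:350:4].mean(2).astype(int); print(g)
E
```

```text
wrist 0.57 1898 318 332 187 369
187 323 327; 195 321 328; 203 320 329; 211 320 331; 219 319 331; 227 319 331; 235 318 332; 243 318 331; 251 318 331; 259 318 331; 267 318 331; 275 318 331; 283 318 331; 291 318 331; 299 318 331; 307 318 330; 315 318 330; 355 320 330; 363 319 330; 
scene 0.8 1143 278 318 301 359
301 287 287; 305 281 291; 309 278 318; 313 279 318; 317 291 318; 321 286 317; 325 281 317; 329 283 317; 333 287 317; 337 291 317; 341 296 317; 345 300 317; 349 304 317; 353 308 317; 357 313 317; 
wrist -5 [[322.0, 379.0], [323.0, 284.0], [322.0, 228.0], [323.0, 193.0]]
wrist 0 [[322.0, 369.0], [323.0, 278.0], [322.0, 216.0], [323.0, 186.0]]
wrist 5 [[322.0, 360.0], [323.0, 272.0], [322.0, 203.0], [323.0, 179.0]]
scene -5 [[320.0, 312.0], [320.0, 362.0], [279.0, 276.0], [283.0, 327.0]]
scene 0 [[317.0, 310.0], [317.0, 359.0], [276.0, 273.0], [280.0, 325.0]]
scene 5 [[314.0, 307.0], [314.0, 356.0], [274.0, 271.0], [278.0, 322.0]]
[[186 185 187 103 102 100  97 103 100 101 102 168 181]
 [184 184 181 104 104 102  98 101  99 100 102 130 176]
 [185 181 121 103 103 104 101 102 101 100 1
[... 1622 characters left out ...]
27 228  41  43  43 219 220 227 226 229]
 [221 190 190 226 226  43  43  43 215 225 204 201 235]
 [221  32  34  44  43  44  44  44  44  43  34  33 233]
 [204  35  35  46  46  42  43  43  44  44  37  35 165]
 [181  36  35  46  45  44  44  42  45  46  36  34 134]
 [109  35  35  45  46  43  43  43  45  45  40  34  68]
 [ 36  36  37  46  45  43  44  43  44  45  43  34  35]
 [ 36  34  44  46  45  43  43  42  44  45  45  34  33]
 [ 93  35  46  45  45  44  43  43  45  45  47  37  74]
 [ 99  35  46  44  45  41  41  41  45  45  45  34  91]
 [100  34  45  45  45  42  43  42  45  45  45  36  97]
 [ 87  72  72  73  73  72  73  73  73  73  73  73  81]
 [ 84  84  83  84  84  84  84  84  84  83  84  84  84]]
```

The card is held squarely: its centre is 14 mm ahead of the tool and its lower edge 86 mm below the TCP, agreeing in both views. I'll check the guide location with the earlier static wrist picture, using the gold connector on the case floor.

```bash
python3 - <<'E'
from h import *
R=np.array([[0.977,0.076,0.201],[0.085,-0.996,-0.038],[0.197,0.054,-0.979]]);U,_,V=np.linalg.svd(R);R=U@V
T=np.eye(4);T[:3,:3]=R;T[:3,3]=[.6252,-.1258,.1714];T=T@np.array(calibration('wrist')['hand_eye'])
print('seat',proj('wrist',[cw([-14,8,14]),cw([-40,8,14]),cw([12,8,14])],T).round(0).tolist())
print('mouths',proj('wrist',[cw([-52,8,97]),cw([24,8,97])],T).round(0).tolist(),'rim',proj('wrist',[cw([-60,-52,100]),cw([60,-52,100]),cw([-60,52,100]),cw([60,52,100])],T).round(0).tolist(),'knob',proj('wrist',[cw([5.9,-65,136.7]),cw([5.9,-99,136.7])],T).round(0).tolist())
im=cv2.imread('pics/w3.png');h=cv2.cvtColor(im,cv2.COLOR_BGR2HSV)[190:310,160:290]
m=((h[...,0]>14)&(h[...,0]<28)&(h[...,1]>80)&(h[...,2]>60)).astype(np.uint8)
n,l,st,ce=cv2.connectedComponentsWithStats(m)
for i in range(1,n):
    if st[i,4]>60:
        ys,xs=np.nonzero(l==i); c=ce[i]+[160,190]; b=cv2.boxPoints(cv2.minAreaRect(np.c_[xs+160,ys+190].astype(np.float32)))
        print(st[i,4],c,wc(atz('wrist',[c],.014,T)[0]),[wc(q).round(0).tolist() for q in atz('wrist',b,.014,T)])
a=im[190:310,160:310]; cv2.imwrite('pics/w3z.png',cv2.resize(a,(750,600),interpolation=cv2.INTER_CUBIC))
E
```

```text
seat [[221.0, 244.0], [214.0, 270.0], [227.0, 217.0]]
mouths [[180.0, 303.0], [205.0, 199.0]] rim [[259.0, 334.0], [300.0, 171.0], [114.0, 300.0], [152.0, 131.0]] knob [[298.0, 256.0], [352.0, 269.0]]
353 [222.84419263 243.66288952] [-13.3769413    6.28161089  14.        ] [[-34.0, 10.0, 14.0], [7.0, 10.0, 14.0], [7.0, 2.0, 14.0], [-34.0, 3.0, 14.0]]
```

View pics/w3z.png

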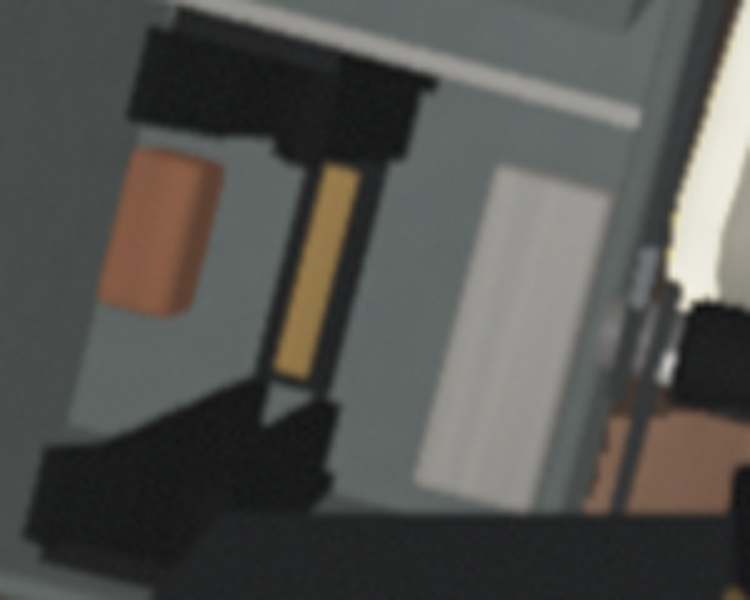

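The zoom shows the gold connector at its expected place between the two flared black guides (offset under 2 mm). Now I carry the card over, skirting the charger.

```bash
python3 - <<'E'
from h import *
R=Rk(0,90); w=(np.array([.42,.09,.36]),R); pre=(cw([-28,7.5,330]),R)
plan([w]); plan([pre,(cw([-28,7.5,215]),R)],w)
E
```

```text
t [ 51.5 245.  -28.4] a [-0.    -0.     0.097] world [0.42 0.09 0.36]
t [222.3  85.3  30. ] a [0. 0. 0.] world [ 0.623 -0.034  0.33 ]
t [222.3  85.3 145. ] a [0. 0. 0.] world [ 0.623 -0.034  0.215]
```

Request:
servo_tool(
  deltas=[
    {"tx": 5, "ty": 20, "tz": -15, "ax": 0, "ay": 0, "az": 0.01, "claw": 0},
    {"tx": 13, "ty": 50, "tz": -28, "ax": 0, "ay": 0, "az": 0.03, "claw": 0},
    {"tx": 22, "ty": 85, "tz": -28, "ax": 0, "ay": 0, "az": 0.05, "claw": 0},
    {"tx": 30, "ty": 125, "tz": -28, "ax": 0, "ay": 0, "az": 0.07, "claw": 0},
    {"tx": 38, "ty": 165, "tz": -28, "ax": 0, "ay": 0, "az": 0.09, "claw": 0},
    {"tx": 45, "ty": 205, "tz": -28, "ax": 0, "ay": 0, "az": 0.097, "claw": 0},
    {"tx": 51, "ty": 235, "tz": -28, "ax": 0, "ay": 0, "az": 0.097, "claw": 0},
    {"tx": 51.5, "ty": 245, "tz": -28.4, "ax": 0, "ay": 0, "az": 0.097, "claw": 0},
    {"tx": 51.5, "ty": 245, "tz": -28.4, "ax": 0, "ay": 0, "az": 0.097, "claw": 0},
  ],
)

```text
time_s: 17.05
tcp_pos: [0.4198, 0.088, 0.3606]
ee_rot: [[0.983, -0.184, 0.002], [-0.184, -0.983, 0.001], [0.001, -0.001, -1.0]]
wrist_force: [0.5, 0.9, -0.8]
gripper_width: 0.054
gripper_force: 30.0
```

Request:
servo_tool(
  deltas=[
    {"tx": 20, "ty": 8, "tz": 3, "ax": 0, "ay": 0, "az": 0, "claw": 0},
    {"tx": 50, "ty": 19, "tz": 6, "ax": 0, "ay": 0, "az": 0, "claw": 0},
    {"tx": 85, "ty": 33, "tz": 10, "ax": 0, "ay": 0, "az": 0, "claw": 0},
    {"tx": 120, "ty": 46, "tz": 15, "ax": 0, "ay": 0, "az": 0, "claw": 0},
    {"tx": 155, "ty": 60, "tz": 20, "ax": 0, "ay": 0, "az": 0, "claw": 0},
    {"tx": 185, "ty": 71, "tz": 25, "ax": 0, "ay": 0, "az": 0, "claw": 0},
    {"tx": 210, "ty": 81, "tz": 30, "ax": 0, "ay": 0, "az": 0, "claw": 0},
    {"tx": 222, "ty": 85, "tz": 30, "ax": 0, "ay": 0, "az": 0, "claw": 0},
    {"tx": 222, "ty": 85, "tz": 30, "ax": 0, "ay": 0, "az": 0, "claw": 0},
    {"tx": 222, "ty": 85, "tz": 30, "ax": 0, "ay": 0, "az": 0, "claw": 0},
  ],
)

```text
time_s: 17.88
tcp_pos: [0.6235, -0.0329, 0.3289]
ee_rot: [[0.984, -0.18, -0.001], [-0.18, -0.984, 0.001], [-0.001, -0.001, -1.0]]
wrist_force: [0.7, -0.2, -0.9]
gripper_width: 0.056
gripper_force: 30.0
```

```bash
python3 - <<'E'
from h import *
s=sense();R=np.array(s['ee_rot']);p=np.array(s['tcp_pos']);print(s['time_s'],wc(p),s['wrist_force'],s['gripper_width']*87,s['joints'])
plan([(cw([-28,7.5,z]),Rk(0,90)) for z in (215,195,100)])
im=capture('wrist');cv2.imwrite('pics/w9.png',im)
c=p+R@[.014,0,.086]; print('card bottom mid',wc(c),'tilt',np.degrees(np.arccos(-R[2,2])))
for m in trace('card','wrist')[:1]:
    ys,xs=np.nonzero(m['mask']); print([(r,xs[ys==r].min(),xs[ys==r].max()) for r in range(ys.min(),ys.max(),20) if (ys==r).any()])
print(proj('wrist',[p+R@(np.array([14+e,0,z])/1000) for e in(-35,35) for z in(-29,86)]).round(0).tolist(),'mouth',proj('wrist',[cw([-52,8,97]),cw([24,8,97]),cw([-14,8,14])]).round(0).tolist())
g=im[150:310:6,290:360:3].mean(2).astype(int)
for i,r in enumerate(g): print(150+6*i,*r)
E
```

```text
17.8833 [-27.92104335   8.75114729 328.86160051] [ 0.65105854 -0.19712298 -0.85460544] 4.876414406685255 [ 1.17818888e+01  1.92556096e+01  1.12965751e+01 -6.14924408e-02
 -8.21035125e+01  6.78313291e+01]
t [1.000e-01 1.300e+00 1.139e+02] a [-0.001  0.001  0.   ] world [ 0.623 -0.034  0.215]
t [1.000e-01 1.300e+00 1.339e+02] a [-0.001  0.001  0.   ] world [ 0.623 -0.034  0.195]
t [2.000e-01 1.400e+00 2.289e+02] a [-0.001  0.001  0.   ] world [ 0.623 -0.034  0.1  ]
card bottom mid [-14.04250164   8.80152559 242.841931  ] tilt 0.08730122634066217
[(187, np.int64(323), np.int64(326)), (207, np.int64(320), np.int64(329)), (227, np.int64(318), np.int64(331)), (247, np.int64(318), np.int64(330)), (267, np.int64(319), np.int64(330)), (287, np.int64(319), np.int64(330)), (307, np.int64(319), np.int64(330)), (367, np.int64(320), np.int64(330))]
[[322.0, 367.0], [323.0, 277.0], [321.0, 213.0], [323.0, 185.0]] mouth [[324.0, 236.0], [324.0, 170.0], [324.0, 195.0]]
150 118 119 119 121 120 120 121 120 122 122 122 122 121 121 122 122 123 123 122 123 123 122 123 122
156 97 95 95 96 96 97 96 97 97 98
[... 1343 characters left out ...]
58 56 55 54 57 82 101 90 31 32 32 31 101 101 92 101 106 108 98 87 54 124
264 56 57 59 57 54 56 58 69 107 89 29 33 30 29 100 99 94 102 106 104 95 81 72 122
270 57 59 58 58 55 54 58 64 107 86 28 31 32 32 101 96 94 102 106 104 99 70 92 121
276 57 59 57 54 56 57 59 60 99 86 28 30 30 31 99 94 95 101 104 101 100 54 108 119
282 59 60 57 56 51 43 49 59 94 76 59 65 64 58 99 96 94 74 74 95 98 40 121 98
288 58 60 57 57 29 26 23 33 30 31 48 65 65 57 31 32 30 25 24 45 98 46 123 75
294 36 34 35 48 23 25 26 34 31 31 33 67 65 59 33 33 34 24 26 26 70 34 34 36
300 35 35 36 32 26 26 26 32 33 33 32 31 33 51 30 33 32 25 25 25 38 35 35 36
306 35 36 33 31 22 24 29 30 32 30 32 30 29 30 33 32 30 31 24 24 33 34 35 36
```

Numerically the guides' slots centre on column 325.7 and the card's lower edge on 324.5; relative to projection that means a 0.8 mm shift right. I descend in stages.

Request:
servo_tool(
  deltas=[
    {"tx": 0, "ty": 0.8, "tz": 25, "ax": 0, "ay": 0, "az": 0, "claw": 0},
    {"tx": 0, "ty": 0.8, "tz": 50, "ax": 0, "ay": 0, "az": 0, "claw": 0},
    {"tx": 0, "ty": 0.8, "tz": 75, "ax": 0, "ay": 0, "az": 0, "claw": 0},
    {"tx": 0, "ty": 0.8, "tz": 95, "ax": 0, "ay": 0, "az": 0, "claw": 0},
    {"tx": 0, "ty": 0.8, "tz": 110, "ax": 0, "ay": 0, "az": 0, "claw": 0},
    {"tx": 0, "ty": 0.8, "tz": 120, "ax": 0, "ay": 0, "az": 0, "claw": 0},
    {"tx": 0, "ty": 0.8, "tz": 130, "ax": 0, "ay": 0, "az": 0, "claw": 0},
    {"tx": 0, "ty": 0.8, "tz": 130, "ax": 0, "ay": 0, "az": 0, "claw": 0},
    {"tx": 0, "ty": 0.8, "tz": 130, "ax": 0, "ay": 0, "az": 0, "claw": 0},
  ],
)

```text
time_s: 18.73
tcp_pos: [0.6231, -0.034, 0.2008]
ee_rot: [[0.984, -0.18, 0.002], [-0.18, -0.984, 0.001], [0.001, -0.001, -1.0]]
wrist_force: [-0.3, 0.2, -0.2]
gripper_width: 0.053
gripper_force: 30.0
```

```bash
python3 - <<'E'
from h import *
s=sense();R=np.array(s['ee_rot']);p=np.array(s['tcp_pos']);print(s['time_s'],wc(p),wc(p+R@[.014,0,.086]),s['wrist_force'],s['joints'])
im=capture('wrist');cv2.imwrite('pics/w10.png',im)
print(proj('wrist',[p+R@(np.array([14+e,0,z])/1000) for e in(-35,35) for z in(-29,86)]).round(0).tolist(),'mouth',proj('wrist',[cw([-52,8,97]),cw([24,8,97]),cw([-14,8,14])]).round(0).tolist())
g=im[100:300:8,280:372:3].mean(2).astype(int)
for i,r in enumerate(g): print(100+8*i,*r)
E
```

```text
18.7333 [-28.1592236    7.53374291 200.84573108] [-14.03725102   7.62997536 114.86572974] [-0.30499356  0.2326848  -0.15714986] [ 1.17023770e+01  2.27605388e+01 -1.62319902e+00 -2.57687608e-02
 -6.55190211e+01  6.79439222e+01]
[[321.0, 370.0], [323.0, 279.0], [321.0, 217.0], [323.0, 187.0]] mouth [[322.0, 274.0], [322.0, 181.0], [323.0, 212.0]]
100 93 94 93 94 94 93 93 93 94 94 93 94 95 93 93 93 92 93 92 92 93 92 93 93 94 94 94 94 94 94 94
108 93 92 93 94 94 93 93 94 94 93 95 94 93 93 93 92 92 92 93 93 93 94 93 93 93 93 93 94 95 95 94
116 93 93 94 93 93 93 93 93 93 94 93 94 92 92 92 92 93 93 94 94 95 94 94 94 95 94 94 94 94 94 93
124 93 93 93 92 92 93 93 93 93 94 93 93 93 93 92 92 93 93 93 94 94 94 94 94 93 92 93 93 93 93 93
132 94 94 95 96 95 95 95 95 95 95 95 95 95 95 94 93 94 94 94 94 94 93 92 93 92 93 94 94 94 93 94
140 112 111 111 112 112 111 111 111 111 111 111 111 111 111 112 110 112 111 111 112 111 111 110 110 110 110 110 110 110 110 110
148 122 122 123 123 123 124 123 124 124 124 124 124 125 124 125 125 126 126 126 126 125 125 125 125 125 126 125 125 125 125 125
156 107 109 
[... 1115 characters left out ...]
42 140 141 139
244 76 75 80 97 97 96 96 97 97 97 97 85 26 32 31 33 33 29 46 98 97 96 97 97 96 108 135 135 137 136 135
252 75 75 81 81 81 81 81 81 81 81 81 36 28 30 32 33 30 27 26 78 81 82 81 81 81 81 81 81 81 80 81
260 75 81 82 81 81 81 82 81 81 63 28 26 28 30 32 33 32 27 27 29 37 80 80 80 81 82 81 82 81 81 80
268 81 81 82 81 82 82 81 82 81 63 28 26 26 31 30 32 30 25 29 29 42 81 82 82 82 81 82 81 82 81 82
276 81 80 81 81 81 82 83 83 82 81 67 62 62 29 31 31 30 46 59 60 82 82 81 82 82 82 81 81 82 82 81
284 59 62 62 62 62 62 93 85 24 22 61 88 83 28 32 41 62 65 88 86 31 22 39 99 100 99 96 94 80 79 78
292 46 48 48 46 47 47 65 47 26 24 30 34 32 30 32 30 29 30 31 33 27 25 25 95 78 77 71 73 36 40 97
```

Card and slot are both centred at column 325 at the mouth. I lower the card to its seat.

Request:
servo_tool(
  deltas=[
    {"tx": 0, "ty": 0, "tz": 8, "ax": 0, "ay": 0, "az": 0, "claw": 0},
    {"tx": 0, "ty": 0, "tz": 16, "ax": 0, "ay": 0, "az": 0, "claw": 0},
    {"tx": 0, "ty": 0, "tz": 24, "ax": 0, "ay": 0, "az": 0, "claw": 0},
    {"tx": 0, "ty": 0, "tz": 32, "ax": 0, "ay": 0, "az": 0, "claw": 0},
    {"tx": 0, "ty": 0, "tz": 40, "ax": 0, "ay": 0, "az": 0, "claw": 0},
    {"tx": 0, "ty": 0, "tz": 50, "ax": 0, "ay": 0, "az": 0, "claw": 0},
    {"tx": 0, "ty": 0, "tz": 60, "ax": 0, "ay": 0, "az": 0, "claw": 0},
    {"tx": 0, "ty": 0, "tz": 68, "ax": 0, "ay": 0, "az": 0, "claw": 0},
    {"tx": 0, "ty": 0, "tz": 75, "ax": 0, "ay": 0, "az": 0, "claw": 0},
    {"tx": 0, "ty": 0, "tz": 82, "ax": 0, "ay": 0, "az": 0, "claw": 0},
    {"tx": 0, "ty": 0, "tz": 82, "ax": 0, "ay": 0, "az": 0, "claw": 0},
  ],
)

```text
time_s: 19.7
tcp_pos: [0.622, -0.0343, 0.1163]
ee_rot: [[0.984, -0.181, -0.002], [-0.181, -0.984, 0.001], [-0.003, -0.0, -1.0]]
wrist_force: [-0.4, 0.2, -1.1]
gripper_width: 0.057
gripper_force: 30.0
```

Request:
servo_tool(
  deltas=[
    {"tx": 0, "ty": 0, "tz": 4, "ax": 0, "ay": 0, "az": 0, "claw": 0},
    {"tx": 0, "ty": 0, "tz": 8, "ax": 0, "ay": 0, "az": 0, "claw": 0},
    {"tx": 0, "ty": 0, "tz": 12, "ax": 0, "ay": 0, "az": 0, "claw": 0},
    {"tx": 0, "ty": 0, "tz": 15, "ax": 0, "ay": 0, "az": 0, "claw": 0},
    {"tx": 0, "ty": 0, "tz": 17, "ax": 0, "ay": 0, "az": 0, "claw": 0},
    {"tx": 0, "ty": 0, "tz": 18, "ax": 0, "ay": 0, "az": 0, "claw": 0},
    {"tx": 0, "ty": 0, "tz": 18, "ax": 0, "ay": 0, "az": 0, "claw": 0},
    {"tx": 0, "ty": 0, "tz": 18, "ax": 0, "ay": 0, "az": 0, "claw": 0},
  ],
)

```text
time_s: 20.37
tcp_pos: [0.6229, -0.0343, 0.1012]
ee_rot: [[0.984, -0.18, 0.001], [-0.18, -0.984, 0.001], [0.001, -0.001, -1.0]]
wrist_force: [-3.8, 1.4, 5.5]
gripper_width: 0.057
gripper_force: 30.0
```

Request:
servo_tool(
  deltas=[
    {"tx": 0, "ty": 0, "tz": 1.5, "ax": 0, "ay": 0, "az": 0, "claw": 0},
    {"tx": 0, "ty": 0, "tz": 3, "ax": 0, "ay": 0, "az": 0, "claw": 0},
    {"tx": 0, "ty": 0, "tz": 3, "ax": 0, "ay": 0, "az": 0, "claw": 0},
  ],
)

```text
time_s: 20.62
tcp_pos: [0.6231, -0.0344, 0.1011]
ee_rot: [[0.984, -0.179, 0.002], [-0.179, -0.984, -0.0], [0.002, -0.0, -1.0]]
wrist_force: [-8.3, 1.2, 17.5]
gripper_width: 0.055
gripper_force: 30.0
```

Request:
servo_tool(
  deltas=[
    {"tx": 0, "ty": 0, "tz": -3, "ax": 0, "ay": 0, "az": 0, "claw": 0},
    {"tx": 0, "ty": 0, "tz": -3, "ax": 0, "ay": 0, "az": 0, "claw": 18},
    {"tx": 0, "ty": 0, "tz": -3, "ax": 0, "ay": 0, "az": 0, "claw": 18},
    {"tx": 0, "ty": 0, "tz": -3, "ax": 0, "ay": 0, "az": 0, "claw": 18},
    {"tx": 0, "ty": 0, "tz": -3, "ax": 0, "ay": 0, "az": 0, "claw": 18},
  ],
)

```text
time_s: 21.03
tcp_pos: [0.6229, -0.0342, 0.0997]
ee_rot: [[0.984, -0.18, 0.0], [-0.18, -0.984, 0.001], [-0.0, -0.001, -1.0]]
wrist_force: [-3.4, 1.2, 1.1]
gripper_width: 0.191
gripper_force: 0.0
```

Request:
servo_tool(
  deltas=[
    {"tx": 0, "ty": 0, "tz": -12, "ax": 0, "ay": 0, "az": 0, "claw": 18},
    {"tx": 0, "ty": 0, "tz": -24, "ax": 0, "ay": 0, "az": 0, "claw": 18},
    {"tx": 0, "ty": 0, "tz": -40, "ax": 0, "ay": 0, "az": 0, "claw": 18},
    {"tx": 0, "ty": 0, "tz": -60, "ax": 0, "ay": 0, "az": 0, "claw": 18},
    {"tx": 0, "ty": 0, "tz": -90, "ax": 0, "ay": 0, "az": 0, "claw": 18},
    {"tx": 0, "ty": 0, "tz": -125, "ax": 0, "ay": 0, "az": 0, "claw": 18},
    {"tx": 0, "ty": 0, "tz": -160, "ax": 0, "ay": 0, "az": 0, "claw": 18},
    {"tx": 0, "ty": 0, "tz": -200, "ax": 0, "ay": 0, "az": 0, "claw": 18},
    {"tx": 0, "ty": 0, "tz": -220, "ax": 0, "ay": 0, "az": 0, "claw": 18},
    {"tx": 0, "ty": 0, "tz": -220, "ax": 0, "ay": 0, "az": 0, "claw": 18},
    {"tx": 0, "ty": 0, "tz": -220, "ax": 0, "ay": 0, "az": 0, "claw": 18},
  ],
)

```text
time_s: 21.95
tcp_pos: [0.624, -0.0344, 0.3215]
ee_rot: [[0.983, -0.181, 0.005], [-0.181, -0.983, 0.002], [0.005, -0.003, -1.0]]
wrist_force: [-0.4, -0.3, -0.2]
gripper_width: 0.209
gripper_force: 0.0
```

```bash
python3 - <<'E'
from h import *
s=sense();print(s['time_s'],wc(s['tcp_pos']),s['wrist_force'],s['gripper_width']*87)
im=capture('wrist');capture('scene');cv2.imwrite('pics/w11.png',im)
for m in trace('card','wrist')[:1]:
    ys,xs=np.nonzero(m['mask']); print(m['confidence'],[(r,xs[ys==r].min(),xs[ys==r].max()) for r in range(ys.min(),ys.max(),8) if (ys==r).any()])
print(rec('card','wrist'),[(a,wc(x)) for a,x in rec('card','wrist')+rec('card','scene')])
print('exp top seated',proj('wrist',[cw([-49,8,129]),cw([21,8,129])]).round(0).tolist())
print('knob',proj('wrist',[cw([22,-65,120]),cw([22,-99,120])]).round(0).tolist(),[(a,wc(x)) for a,x in rec('stay_knob','wrist')+rec('stay_knob','scene')])
g=im[170:260:6,290:360:3].mean(2).astype(int)
for i,r in enumerate(g): print(170+6*i,*r)
E
```

```text
21.95 [-27.18683179   7.32413222 321.47829556] [-0.36688635 -0.32656053 -0.24246851] 18.143566508860037
0.92 [(173, np.int64(325), np.int64(325)), (181, np.int64(322), np.int64(327)), (189, np.int64(322), np.int64(327)), (197, np.int64(321), np.int64(327)), (205, np.int64(322), np.int64(327)), (213, np.int64(322), np.int64(327)), (221, np.int64(322), np.int64(327)), (229, np.int64(322), np.int64(327)), (237, np.int64(322), np.int64(327))]
[(0.83, array([ 0.6377, -0.042 ,  0.123 ])), (0.62, array([ 0.6802, -0.0595,  0.1405]))] [(0.83, array([-12.32012236,   2.31399762, 123.1       ])), (0.62, array([ 32.64075019,  -7.22643945, 140.5       ])), (0.88, array([-10.44442525,   9.26682153, 104.2       ])), (0.62, array([ 46.26514921,   2.18768565, 101.5       ]))]
exp top seated [[322.0, 243.0], [322.0, 175.0]]
knob [[393.0, 173.0], [426.0, 173.0]] [(0.81, array([ 11.01404037, -72.19785949, 124.        ]))]
170 75 75 94 97 96 97 96 96 84 35 36 35 35 34 36 49 98 97 97 99 99 97 98 99
176 73 74 91 97 97 97 96 97 32 25 28 39 55 42 27 30 83 97 97 101 122 122 121 121
182 73 74 89 96 96 97 97 96 
[... 312 characters left out ...]
93 94 87 97 97 96 58 32 34 48 96 98 97 98 98 108 143 141 144 140
212 82 75 88 97 96 96 96 97 96 96 58 33 32 57 98 96 97 97 96 110 142 141 142 140
218 78 75 87 97 97 97 98 97 98 70 29 33 32 24 66 99 98 96 97 112 141 140 141 139
224 77 75 84 98 97 96 98 98 98 41 28 35 33 28 43 99 97 97 97 96 95 96 96 95
230 78 75 81 81 80 81 81 80 30 26 27 31 33 25 28 33 81 79 81 81 81 79 81 80
236 76 81 81 82 81 81 80 80 28 26 29 30 31 28 26 33 82 81 82 81 81 82 81 81
242 81 82 81 81 82 83 82 82 79 74 73 36 35 67 67 76 83 82 82 81 81 81 82 82
248 56 56 57 54 54 53 59 107 107 105 60 85 90 94 102 103 92 97 101 105 101 96 46 42
254 57 59 57 55 55 54 54 102 106 103 83 93 96 101 107 101 89 98 102 106 100 95 41 117
```

The card's top edge spans rows ~175–243, as predicted for a seated card, and it stopped firmly at the connector's height. The knob is still where it locked and nothing touches the arm, so I hand the job in.

```bash
python3 -c "
from station import *
print(finish_job())"
```

```text
the job is handed in; nothing more can be done
None
```

The job is handed in at about 22 s of the 69 s allowed: by the camera and force readings, the lid is up with its stay locked and the card sits home in the guides, released. The hand-in returned no verdict, so I can't confirm how it was judged. I did not re-measure the jar, piston or spanner at the end, but the arm never worked near enough to move them.

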